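# Load guide bushes the right way round into a guarded marking nest

### The arm

A 6-joint arm with a two-finger parallel gripper is mounted at the origin on a cart in front of the work surface, level with it; the furniture and walls round the work are solid. World frame = base frame: x ahead of the robot, y to its left, z up, the work surface at z = 0. Lengths are in m, angles in rad, forces in N, time in s.
With the tool pointing down it reaches from about 0.425 to 0.95 m from the base axis. Payload 3.5 kg.
Tool frame: the origin (TCP) lies midway between the tips of the shut fingers; the grasp point (between the pads) lies 19 mm behind it; y points along the fingers, x is the direction in which the jaws open and shut, and the axes are right-handed (so a half turn about y gives the same grasp; the last joint's range is limited). The gripper opens to 85 mm and grips with 20 to 120 N. Pads are 22 mm wide; open, the fingers measure 114 mm over their backs; the gripper's body (76 mm by 85 mm) begins 54 mm behind the grasp point. The pads swing forward as they close: fully open they stand 13 mm farther back than shut.
Start: joints at [1.18, 0.286, 1.577, -0, 1.279, -0.15], TCP at [0.161, 0.656, 0.231] pointing down, gripper open.
Joint ranges: [-2.77, 2.77], [-0.9, 2.22], [0.21, 2.48], [-1.53, 4.67], [0.24, 2.81], [-2.84, 2.84]. Speed limits (rad/s): [2.79, 2.79, 3.14, 3.14, 3.14, 3.14].

### API

Orientations are given as a unit quaternion [x, y, z, w].
In Python, from plant import ctrl, viewer gives the robot as it stands.
- The arm moves only by the tool step_arm, never from a script. Its argument "rows" is a list of rows, each a list of 3 entries, a list of its own where there are three numbers: the turn, a rotation vector about the tool's x, y, z in degrees, then the shift along the tool's x, y, z in mm, then the closure, from 0 (fully open) to 1 (shut). A call has 1 to 10 rows; each row is the pose to reach, as a shift and turn from the pose commanded when the call began, along the tool's axes at that moment; what a row does not reach only later rows make up. A row lasts 1/12 s, in which the tool goes at most 41.7 mm and 7.16 degrees, less where a joint would pass 70% of its speed; a pose out of reach is approached as far as the arm can. A call with a gripper value outside its range is refused whole. The fingers move at their own pace and stop on an object; "newtons" is the grip in N (left out, the last holds). Time passes only in rows, so rows that repeat a pose let the fingers close. It gives the time, the measured TCP pose, the force and the opening at its end, in the units of the state.
- ctrl.get_state(): the state, without advancing time (a new reading comes with each control period).
- viewer.read_camera(name): name is "side" or "top" or "wrist"; returns (picture, depth): 384x512x3 uint8, red, green, blue; 384x512 float32, m along the optical axis (not along the pixel's ray), 0 where there is no reading.
- viewer.calibration(name): a dict with "K" (3x3 intrinsics, pixels), "R" (3x3) and "t" (3): a world point X has camera coordinates R X + t. Camera axes: x right, y down, z forward; pixel columns grow to the right and rows downward; lengths in m; the calibration is good to about 2 mm. A picture is of the moment at which its call begins: read the wrist's pose just before it. calibration takes no time and is no camera call; for the wrist camera it gives the pose at the moment of the call.
- ctrl.sign_off(): hands the job in, once; it reports no verdict.
The state is a dict: "time": time; "qpos": joint angles; "dq": joint speeds; "joint_efforts": joint torques, N m; "eef_pos": TCP position; "tcp_rot": TCP orientation; "contact_force": force on the tool from outside, world axes, zero at the start; "wrist_torque": the same for the moment, N m; "opening": opening from 0.0 (shut) to 1.0 (fully open).
Only numpy, scipy, OpenCV 4.12 (cv2) and the standard library are available. Lean on these libraries where they do the work, as an engineer would, in place of code of your own. Each camera call takes 0.05 s, during which the arm holds its last target.

### The job

Lift the guard of the marking nest fully open and lay every square guide bush in the work area into a seat of the nest, one to a seat, any seat, with its stepped end at the back, down between the gate posts and its shoulder close to them, so that it lies flat on the floor of the nest. The two ends look alike, so feel each bush to find out whether it has to be turned round. Then lower the guard gently until it rests on its stops, and do not push the nut, the spacer ring or the wrench about.

Things in the scene. Friction and masses are not known exactly. Their poses are not given: they have to be found in the camera images.
- bush_1_mid (a point): centre of a square steel guide bush lying flat (None if absent), 80 mm long along its x axis, 32 x 32 mm in section, 0.24 kg. At ONE end the last 15 mm are stepped down 3 mm on all four sides, to 26 x 26 mm; which end (+x or -x) is not given, differs from bush to bush and shows little (bore and line at both ends): feel the width of an end.
- bush_2_mid (a point): centre of a square steel guide bush lying flat (None if absent), 80 mm long along its x axis, 32 x 32 mm in section, 0.24 kg. At ONE end the last 15 mm are stepped down 3 mm on all four sides, to 26 x 26 mm; which end (+x or -x) is not given, differs from bush to bush and shows little (bore and line at both ends): feel the width of an end.
- bush_3_mid (a point): centre of a square steel guide bush lying flat (None if absent), 80 mm long along its x axis, 32 x 32 mm in section, 0.24 kg. At ONE end the last 15 mm are stepped down 3 mm on all four sides, to 26 x 26 mm; which end (+x or -x) is not given, differs from bush to bush and shows little (bore and line at both ends): feel the width of an end.
- bush_4_mid (a point): centre of a square steel guide bush lying flat (None if absent), 80 mm long along its x axis, 32 x 32 mm in section, 0.24 kg. At ONE end the last 15 mm are stepped down 3 mm on all four sides, to 26 x 26 mm; which end (+x or -x) is not given, differs from bush to bush and shows little (bore and line at both ends): feel the width of an end.
- seat_1 (a point): left seat of the fixed grey marking nest: where a seated bush's centre lies, 16 mm above the nest's floor (28 above the table). x to the back (hinge side), y left. Its gate: two posts 30 mm apart inside, 20 mm high above the floor, from x = +29 to +39 mm; a stepped end drops between them, a full end stays tilted on top. Beside the seat the floor is free; next seat 78 mm off.
- seat_2 (a point): middle seat of the fixed grey marking nest: where a seated bush's centre lies, 16 mm above the nest's floor (28 above the table). x to the back (hinge side), y left. Its gate: two posts 30 mm apart inside, 20 mm high above the floor, from x = +29 to +39 mm; a stepped end drops between them, a full end stays tilted on top. Beside the seat the floor is free; next seat 78 mm off.
- seat_3 (a point): right seat of the fixed grey marking nest: where a seated bush's centre lies, 16 mm above the nest's floor (28 above the table). x to the back (hinge side), y left. Its gate: two posts 30 mm apart inside, 20 mm high above the floor, from x = +29 to +39 mm; a stepped end drops between them, a full end stays tilted on top. Beside the seat the floor is free; next seat 78 mm off.
- guard_handle (a point): centre of the guard's bow handle: a round steel bar, 12 mm thick and 124 mm long, along the nest's y; 50 mm of open gap lies between it and the front edge of the guard panel, in the panel's plane. 190 mm from the hinge line; with the guard shut, on its robot side, 66 mm above the table.
- guard_hinge (a point): middle of the guard's hinge line, at the back of the nest, 66 mm above the table, 85 mm behind the seats; the line runs along this frame's y axis. This frame turns with the guard; at joint 0 its x axis points to the back of the nest, level.
- guard (a joint): the guard: a flat clear panel in an aluminium frame, 140 x 234 mm, hinged at the back over the nest. 0 = shut, level, on its two rubber-topped stops; grows as the handle is lifted; 1.57 = upright; 1.75 = leaning back on its open stop. A stiff hinge: it stays where it is left; 1 to 4 N at the handle moves it.
- ring: steel spacer ring, 54 mm across, 12 mm high, lying at the right of the nest; not part of the job; origin at the centre of its underside
- nut: steel hex nut, 47 x 41 x 20 mm, lying between the nest and the bushes; not part of the job; origin at the centre of its underside
- wrench: combination wrench, 175 mm long, 8 mm high, lying at the left of the bushes; not part of the job; origin at the centre of its underside
Mind the look-alikes: they are no part of the job. Leave any purple look-alike of the part that bears bush_1_mid alone.

How it is judged:
On the way, in this order (a step that is already met when the one before it is completed fails the run):
1. the guard has been lifted open (1.45 rad or more) (value of joint guard above 1.45 rad), for 0.2 s.
2. every bush present lies seated, stepped end in the gate, while the guard is still open (((x of bush_1_mid in the frame of seat_1 between -0.0095 and 0.0075 m and y of bush_1_mid in the frame of seat_1 between -0.006 and 0.006 m and z of bush_1_mid in the frame of seat_1 between -0.004 and 0.004 m and angle between the x axis of bush_1_mid and the x axis of seat_1, either way round below 0.14 rad) or (x of bush_1_mid in the frame of seat_2 between -0.0095 and 0.0075 m and y of bush_1_mid in the frame of seat_2 between -0.006 and 0.006 m and z of bush_1_mid in the frame of seat_2 between -0.004 and 0.004 m and angle between the x axis of bush_1_mid and the x axis of seat_2, either way round below 0.14 rad) or (x of bush_1_mid in the frame of seat_3 between -0.0095 and 0.0075 m and y of bush_1_mid in the frame of seat_3 between -0.006 and 0.006 m and z of bush_1_mid in the frame of seat_3 between -0.004 and 0.004 m and angle between the x axis of bush_1_mid and the x axis of seat_3, either way round below 0.14 rad)) and ((x of bush_2_mid in the frame of seat_1 between -0.0095 and 0.0075 m and y of bush_2_mid in the frame of seat_1 between -0.006 and 0.006 m and z of bush_2_mid in the frame of seat_1 between -0.004 and 0.004 m and angle between the x axis of bush_2_mid and the x axis of seat_1, either way round below 0.14 rad) or (x of bush_2_mid in the frame of seat_2 between -0.0095 and 0.0075 m and y of bush_2_mid in the frame of seat_2 between -0.006 and 0.006 m and z of bush_2_mid in the frame of seat_2 between -0.004 and 0.004 m and angle between the x axis of bush_2_mid and the x axis of seat_2, either way round below 0.14 rad) or (x of bush_2_mid in the frame of seat_3 between -0.0095 and 0.0075 m and y of bush_2_mid in the frame of seat_3 between -0.006 and 0.006 m and z of bush_2_mid in the frame of seat_3 between -0.004 and 0.004 m and angle between the x axis of bush_2_mid and the x axis of seat_3, either way round below 0.14 rad)) and ((x of bush_3_mid in the frame of seat_1 between -0.0095 and 0.0075 m and y of bush_3_mid in the frame of seat_1 between -0.006 and 0.006 m and z of bush_3_mid in the frame of seat_1 between -0.004 and 0.004 m and angle between the x axis of bush_3_mid and the x axis of seat_1, either way round below 0.14 rad) or (x of bush_3_mid in the frame of seat_2 between -0.0095 and 0.0075 m and y of bush_3_mid in the frame of seat_2 between -0.006 and 0.006 m and z of bush_3_mid in the frame of seat_2 between -0.004 and 0.004 m and angle between the x axis of bush_3_mid and the x axis of seat_2, either way round below 0.14 rad) or (x of bush_3_mid in the frame of seat_3 between -0.0095 and 0.0075 m and y of bush_3_mid in the frame of seat_3 between -0.006 and 0.006 m and z of bush_3_mid in the frame of seat_3 between -0.004 and 0.004 m and angle between the x axis of bush_3_mid and the x axis of seat_3, either way round below 0.14 rad)) and ((x of bush_4_mid in the frame of seat_1 between -0.0095 and 0.0075 m and y of bush_4_mid in the frame of seat_1 between -0.006 and 0.006 m and z of bush_4_mid in the frame of seat_1 between -0.004 and 0.004 m and angle between the x axis of bush_4_mid and the x axis of seat_1, either way round below 0.14 rad) or (x of bush_4_mid in the frame of seat_2 between -0.0095 and 0.0075 m and y of bush_4_mid in the frame of seat_2 between -0.006 and 0.006 m and z of bush_4_mid in the frame of seat_2 between -0.004 and 0.004 m and angle between the x axis of bush_4_mid and the x axis of seat_2, either way round below 0.14 rad) or (x of bush_4_mid in the frame of seat_3 between -0.0095 and 0.0075 m and y of bush_4_mid in the frame of seat_3 between -0.006 and 0.006 m and z of bush_4_mid in the frame of seat_3 between -0.004 and 0.004 m and angle between the x axis of bush_4_mid and the x axis of seat_3, either way round below 0.14 rad)) and value of joint guard above 0.8 rad), for 0.3 s.
3. the guard is down on its stops over the seated bushes (((x of bush_1_mid in the frame of seat_1 between -0.0095 and 0.0075 m and y of bush_1_mid in the frame of seat_1 between -0.006 and 0.006 m and z of bush_1_mid in the frame of seat_1 between -0.004 and 0.004 m and angle between the x axis of bush_1_mid and the x axis of seat_1, either way round below 0.14 rad) or (x of bush_1_mid in the frame of seat_2 between -0.0095 and 0.0075 m and y of bush_1_mid in the frame of seat_2 between -0.006 and 0.006 m and z of bush_1_mid in the frame of seat_2 between -0.004 and 0.004 m and angle between the x axis of bush_1_mid and the x axis of seat_2, either way round below 0.14 rad) or (x of bush_1_mid in the frame of seat_3 between -0.0095 and 0.0075 m and y of bush_1_mid in the frame of seat_3 between -0.006 and 0.006 m and z of bush_1_mid in the frame of seat_3 between -0.004 and 0.004 m and angle between the x axis of bush_1_mid and the x axis of seat_3, either way round below 0.14 rad)) and ((x of bush_2_mid in the frame of seat_1 between -0.0095 and 0.0075 m and y of bush_2_mid in the frame of seat_1 between -0.006 and 0.006 m and z of bush_2_mid in the frame of seat_1 between -0.004 and 0.004 m and angle between the x axis of bush_2_mid and the x axis of seat_1, either way round below 0.14 rad) or (x of bush_2_mid in the frame of seat_2 between -0.0095 and 0.0075 m and y of bush_2_mid in the frame of seat_2 between -0.006 and 0.006 m and z of bush_2_mid in the frame of seat_2 between -0.004 and 0.004 m and angle between the x axis of bush_2_mid and the x axis of seat_2, either way round below 0.14 rad) or (x of bush_2_mid in the frame of seat_3 between -0.0095 and 0.0075 m and y of bush_2_mid in the frame of seat_3 between -0.006 and 0.006 m and z of bush_2_mid in the frame of seat_3 between -0.004 and 0.004 m and angle between the x axis of bush_2_mid and the x axis of seat_3, either way round below 0.14 rad)) and ((x of bush_3_mid in the frame of seat_1 between -0.0095 and 0.0075 m and y of bush_3_mid in the frame of seat_1 between -0.006 and 0.006 m and z of bush_3_mid in the frame of seat_1 between -0.004 and 0.004 m and angle between the x axis of bush_3_mid and the x axis of seat_1, either way round below 0.14 rad) or (x of bush_3_mid in the frame of seat_2 between -0.0095 and 0.0075 m and y of bush_3_mid in the frame of seat_2 between -0.006 and 0.006 m and z of bush_3_mid in the frame of seat_2 between -0.004 and 0.004 m and angle between the x axis of bush_3_mid and the x axis of seat_2, either way round below 0.14 rad) or (x of bush_3_mid in the frame of seat_3 between -0.0095 and 0.0075 m and y of bush_3_mid in the frame of seat_3 between -0.006 and 0.006 m and z of bush_3_mid in the frame of seat_3 between -0.004 and 0.004 m and angle between the x axis of bush_3_mid and the x axis of seat_3, either way round below 0.14 rad)) and ((x of bush_4_mid in the frame of seat_1 between -0.0095 and 0.0075 m and y of bush_4_mid in the frame of seat_1 between -0.006 and 0.006 m and z of bush_4_mid in the frame of seat_1 between -0.004 and 0.004 m and angle between the x axis of bush_4_mid and the x axis of seat_1, either way round below 0.14 rad) or (x of bush_4_mid in the frame of seat_2 between -0.0095 and 0.0075 m and y of bush_4_mid in the frame of seat_2 between -0.006 and 0.006 m and z of bush_4_mid in the frame of seat_2 between -0.004 and 0.004 m and angle between the x axis of bush_4_mid and the x axis of seat_2, either way round below 0.14 rad) or (x of bush_4_mid in the frame of seat_3 between -0.0095 and 0.0075 m and y of bush_4_mid in the frame of seat_3 between -0.006 and 0.006 m and z of bush_4_mid in the frame of seat_3 between -0.004 and 0.004 m and angle between the x axis of bush_4_mid and the x axis of seat_3, either way round below 0.14 rad)) and value of joint guard below 0.04 rad), for 0.2 s.
At the end, for the whole second after the job is handed in: Every bush present lies in a seat: its centre from 9.5 mm in front of the seat point to 7.5 mm behind it, 6 mm sideways and 4 mm in height, along the seat within 0.14 rad (only possible with the stepped end in the gate); the guard is shut within 0.04 rad (all of step 3); the robot touches nothing.
It fails at once if the guard is slammed: it comes down faster than 1.5 rad/s (about 0.28 m/s at the handle) over its last 0.2 rad (value of joint guard below 0.2 rad and velocity of joint guard below -1.5 rad/s).
It fails at once if the ring is pushed more than 4 cm from its place (distance of ring from where it was at the start of the episode above 0.04 m).
It fails at once if the nut is pushed more than 4 cm from its place (distance of nut from where it was at the start of the episode above 0.04 m).
It fails at once if the wrench is pushed more than 4 cm from its place (distance of wrench from where it was at the start of the episode above 0.04 m).
Of bush_1, bush_2, bush_3, bush_4 only 2 to 3 are there at a start; the rules pass over those that are not, and their reading is None.
At some moment in a run one of bush_1, bush_2, bush_3, bush_4 may be knocked a few centimetres aside while the robot is not near it.
Once in a run the grip may slacken for a moment while it holds something.
It also fails if it takes over 210 s, if anything falls off the work surface, if the arm or the gripper's body presses on something with over 40 N, if the wrist force passes 120 N, or if a joint passes its speed limit or range.

## Working session

There is one attempt and no reset: what is moved stays moved. The work goes in short steps, Python scripts to look and compute and a tool call to move; the robot and the scene stay as the last step left them, time stands still between calls to the robot, and variables do not carry over. Pictures are saved under pics/ and viewed, and the job is handed in when it is done.

Besides the shell and the picture viewer there is one more tool, called by a JSON object that holds its "name" and its "arguments". step_arm: Moves the arm, as the interface text tells. Its arguments: {"type":"object","properties":{"rows":{"type":"array"},"newtons":{"type":"number"}},"required":["rows"]}

```bash
ls; mkdir -p pics; cat > h.py <<'E'
import numpy as np, cv2
from scipy.spatial.transform import Rotation as R
from plant import ctrl, viewer
def shot(name,fn):
    cal=viewer.calibration(name)
    p,d=viewer.read_camera(name)
    cv2.imwrite('pics/'+fn+'.png',p[:,:,::-1]); np.savez('pics/'+fn+'.npz',p=p,d=d,K=cal['K'],R=cal['R'],t=cal['t'])
    return p,d,cal
def world(fn,u,v,z=None):
    s=np.load('pics/'+fn+'.npz'); K,Rm,t=s['K'],s['R'],s['t']
    ray=np.linalg.inv(K)@np.array([u,v,1.])
    c=-Rm.T@t; dw=Rm.T@ray
    if z is None:
        return c+dw*s['d'][int(round(v)),int(round(u))]
    return c+dw*(z-c[2])/dw[2]
def pix(fn,X):
    s=np.load('pics/'+fn+'.npz'); c=s['R']@np.array(X)+s['t']; q=s['K']@c; return q[:2]/q[2]
def crop(fn,x0,y0,x1,y1,f,out):
    im=cv2.imread('pics/'+fn+'.png')[y0:y1,x0:x1]; cv2.imwrite('pics/'+out+'.png',cv2.resize(im,None,fx=f,fy=f,interpolation=cv2.INTER_CUBIC))
def st():
    s=ctrl.get_state(); print('t',round(s['time'],2),'p',np.round(s['eef_pos'],4),'F',np.round(s['contact_force'],1),'op',round(s['opening'],3)); print(np.round(R.from_quat(s['tcp_rot']).as_matrix(),3).tolist(),np.round(s['qpos'],2)); return s
def delta(pos=None,rot=None):
    """move in tool axes from measured pose: mm, deg"""
    s=ctrl.get_state(); M=R.from_quat(s['tcp_rot'])
    if pos is not None: print('shift',np.round(M.inv().apply(np.array(pos)-s['eef_pos'])*1000,1))
    if rot is not None: print('turn',np.round((M.inv()*R.from_matrix(rot)).as_rotvec(degrees=True),1))
E
python3 - <<'E'
from h import *
s=st()
shot('top','top0');shot('side','side0');shot('wrist','wr0')
E
```

```text
pics
t 0.0 p [0.1607 0.6549 0.2299] F [-0.1 -0.3 -0. ] op 1.002
[[0.238, -0.001, -0.971], [0.971, -0.002, 0.238], [-0.002, -1.0, 0.0]] [ 1.18  0.29  1.58 -0.    1.28 -0.15]
```

View pics/top0.png

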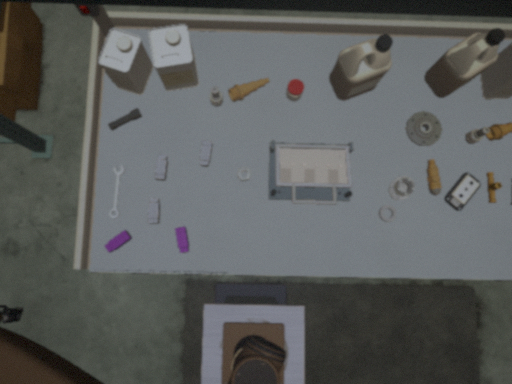

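View pics/side0.png

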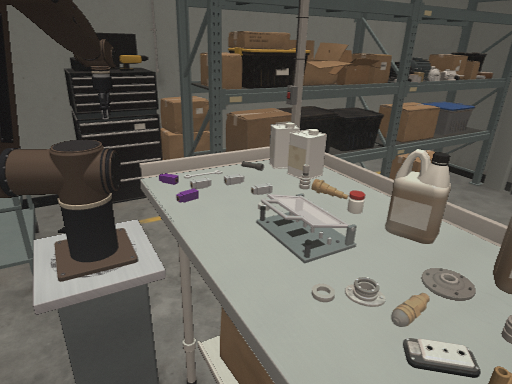

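View pics/wr0.png

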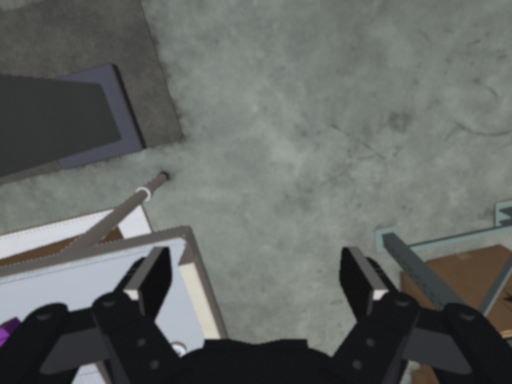

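```bash
python3 - <<'E'
from h import *
crop('top0',90,120,230,260,5,'c1'); crop('top0',230,125,420,235,4,'c2'); crop('side0',240,170,380,270,5,'c3')
E
```

```text
(no output)
```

View pics/c1.png

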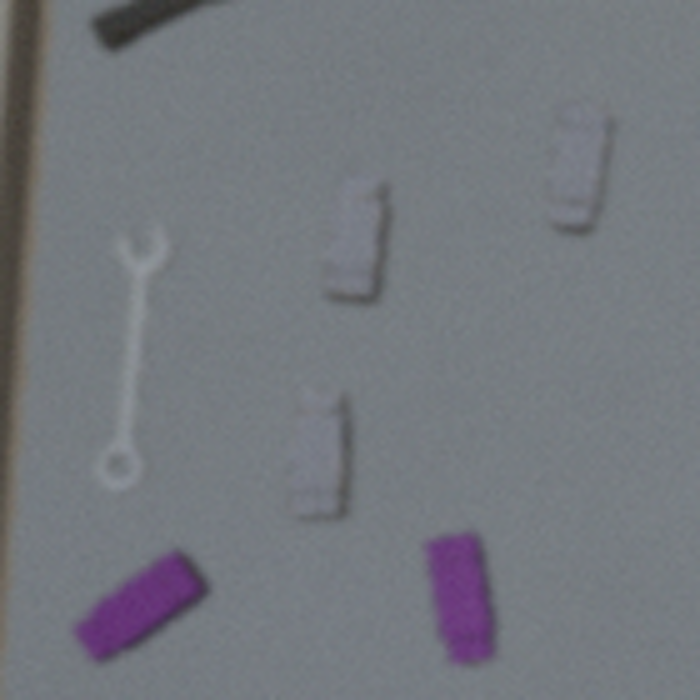

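View pics/c2.png

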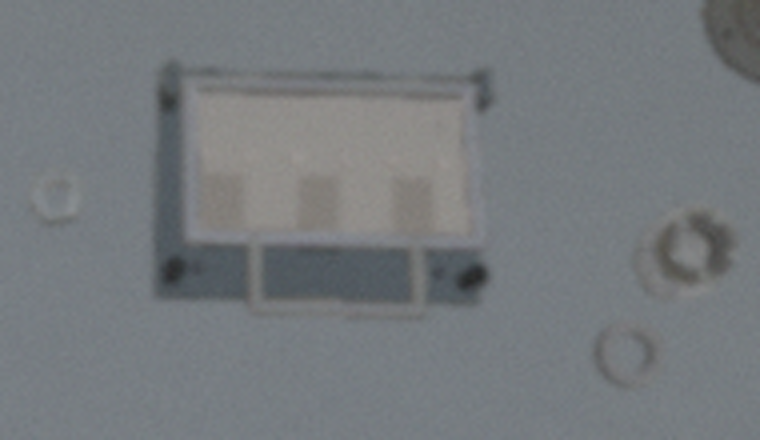

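View pics/c3.png

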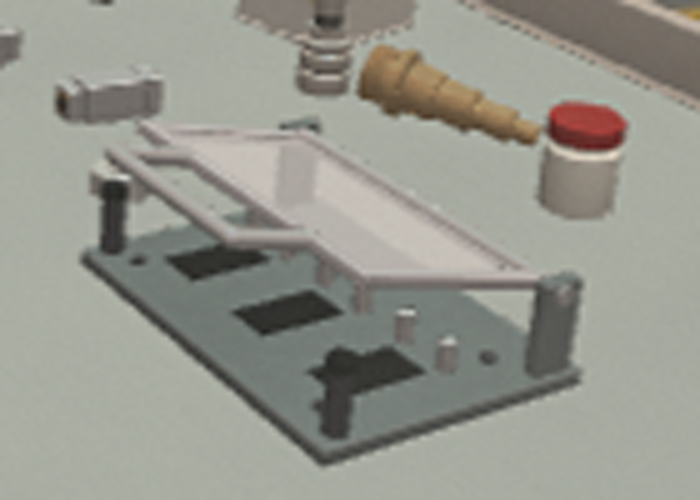

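```bash
python3 - <<'E'
from h import *
f='top0'
c2=lambda x,y:(230+x/4,125+y/4)
c1=lambda x,y:(90+x/5,120+y/5)
s=np.load('pics/top0.npz'); print('cam',-s['R'].T@s['t'], s['K'][0,0]); print(np.round(s['R'],3))
for n,p,z in [('baseFL',(155,297),.012),('baseFR',(480,300),.012),('nut',(57,200),.02),('ring',(628,355),.012),('baseBL',(160,70),.012),
   ('hL',(255,312),None),('hM',(338,312),None),('hR',(420,315),None),('panel FL',(190,240),None),('panel FR',(478,242),None),('panBL',(190,82),None),('panBR',(470,85),None),('padL',(222,203),None),('padM',(318,203),None),('padR',(412,203),None)]:
    u=c2(*p); print(n,np.round(u,1),'depth',np.round(world(f,*u),3), None if z is None else np.round(world(f,*u,z=z),3))
for n,a,b in [('A',(370,180),(352,298)),('B',(585,103),(572,225)),('C',(320,390),(322,515)),('wr',(140,240),(118,465)),('P1',(180,560),(90,640)),('P2',(455,540),(472,655))]:
    for p in (a,b): 
        u=c1(*p); print(n,np.round(u,1),np.round(world(f,*u,z=.03),3),np.round(world(f,*u),3))
E
```

```text
cam [0.30106266 0.03264188 1.43487401] 441.9794100162026
[[ 0.019 -1.     0.024]
 [-0.989 -0.022 -0.149]
 [ 0.149 -0.021 -0.989]]
baseFL [268.8 199.2] depth [ 0.488 -0.043  0.007] [ 0.488 -0.043  0.012]
baseFR [350. 200.] depth [ 0.493 -0.311 -0.001] [ 0.491 -0.308  0.012]
nut [244.2 175. ] depth [ 0.569  0.039 -0.003] [0.564 0.039 0.02 ]
ring [387.  213.8] depth [ 0.45  -0.433 -0.003] [ 0.449 -0.429  0.012]
baseBL [270.  142.5] depth [ 0.68  -0.045  0.002] [ 0.677 -0.044  0.012]
hL [293.8 203. ] depth [ 0.464 -0.113  0.116] None
hM [314.5 203. ] depth [ 0.465 -0.175  0.118] None
hR [335.  203.8] depth [ 0.479 -0.262 -0.003] None
panel FL [277.5 185. ] depth [ 0.52  -0.064  0.105] None
panel FR [349.5 185.5] depth [ 0.523 -0.285  0.106] None
panBL [277.5 145.5] depth [ 0.652 -0.065  0.072] None
panBR [347.5 146.2] depth [ 0.654 -0.287  0.075] None
padL [285.5 175.8] depth [ 0.55  -0.089  0.098] None
padM [309.5 175.8] depth [ 0.554 -0.164  0.089] None
padR [333.  175.8] depth [ 0.555 -0.237  0.091] None
A [164. 156.] [0.619 0.3   0.03 ] [0.62  0.301 0.024]
A [160.4 179.6] [0.541 0.307 0.03 ] [ 0.546  0.313 -0.   ]
B [207.  140.6] [0.674 0.163 0.03 ] [0.672 0.162 0.036]
B [204.4 165. ] [0.592 0.168 0.03 ] [0.595 0.169 0.018]
C [154. 198.] [0.481 0.325 0.03 ] [0.482 0.325 0.028]
C [154.4 223. ] [0.402 0.319 0.03 ] [0.402 0.321 0.018]
wr [118. 168.] [0.576 0.445 0.03 ] [0.581 0.453 0.003]
wr [113.6 213. ] [0.431 0.449 0.03 ] [ 0.433  0.459 -0.002]
P1 [126. 232.] [0.371 0.407 0.03 ] [0.372 0.409 0.021]
P1 [108. 248.] [0.32  0.459 0.03 ] [0.32  0.46  0.028]
P2 [181. 228.] [0.388 0.235 0.03 ] [0.387 0.234 0.033]
P2 [184.4 251. ] [0.316 0.221 0.03 ] [0.316 0.221 0.032]
```

```bash
python3 - <<'E'
from h import *
c=viewer.calibration('wrist'); s=ctrl.get_state(); M=R.from_quat(s['tcp_rot']).as_matrix()
C=-c['R'].T@c['t']; print('cam in tool',M.T@(C-s['eef_pos'])); print(np.round(M.T@c['R'].T,3),c['K'])
delta([0.48,0.35,0.36])
E
```

```text
cam in tool [-0.00023784 -0.14310876  0.07987785]
[[ 1.    -0.    -0.001]
 [ 0.001 -0.308  0.951]
 [-0.001 -0.951 -0.308]] [[290.8832905    0.         255.25504931]
 [  0.         290.8832905  192.09701417]
 [  0.           0.           1.        ]]
shift [-220.4 -129.5 -382.7]
```

{"name": "step_arm", "arguments": {"rows": [[[0,-14,0],[-220,-130,-383],0],[[0,-14,0],[-220,-130,-383],0],[[0,-14,0],[-220,-130,-383],0],[[0,-14,0],[-220,-130,-383],0],[[0,-14,0],[-220,-130,-383],0],[[0,-14,0],[-220,-130,-383],0],[[0,-14,0],[-220,-130,-383],0],[[0,-14,0],[-220,-130,-383],0],[[0,-14,0],[-220,-130,-383],0],[[0,-14,0],[-220,-130,-383],0]]}}

```text
time: 0.98
eef_pos: [0.4509, 0.3778, 0.3493]
tcp_rot: [-0.499, -0.501, 0.501, 0.499]
contact_force: [0.4, 0.5, -0.3]
opening: 1.003
```

{"name": "step_arm", "arguments": {"rows": [[[0,0,0],[0,0,0],0],[[0,0,0],[0,0,0],0],[[0,0,0],[0,0,0],0]]}}

```text
time: 1.23
eef_pos: [0.4497, 0.3795, 0.3483]
tcp_rot: [-0.499, -0.5, 0.501, 0.5]
contact_force: [0.3, 0.9, -0.1]
opening: 1.001
```

```bash
python3 - <<'E'
from h import *
st()
shot('wrist','wr1')
E
```

```text
t 1.23 p [0.4497 0.3795 0.3483] F [ 0.3  0.9 -0.1] op 1.001
[[-0.003, -0.001, -1.0], [1.0, -0.0, -0.003], [-0.0, -1.0, 0.001]] [ 0.53  0.03  1.65  0.    1.46 -1.05]
```

View pics/wr1.png

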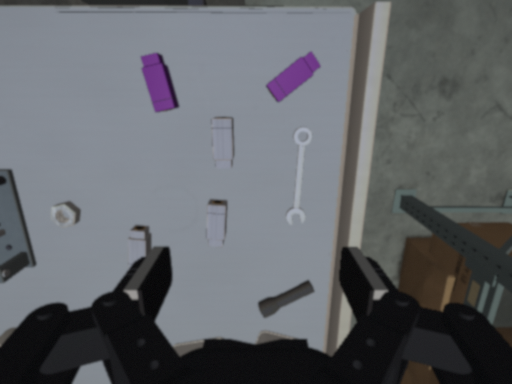

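```bash
python3 - <<'E'
from h import *
crop('wr1',110,100,250,260,4.5,'c4')
E
```

```text
(no output)
```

View pics/c4.png

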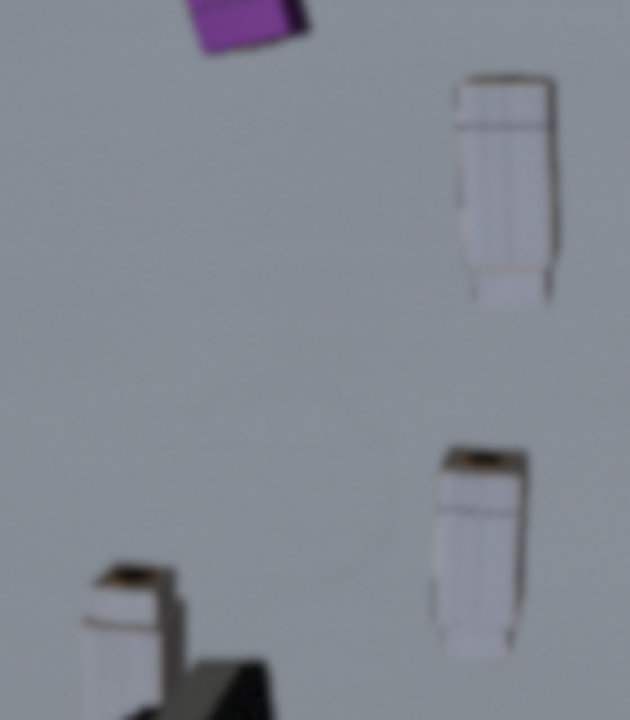

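```bash
python3 - <<'E'
from h import *
f=lambda x,y:np.round(world('wr1',110+x/4.5,100+y/4.5,z=.032),4)
for n,ps in dict(C=[(460,82),(552,82),(467,268),(553,266),(478,305),(547,303)],A=[(440,470),(524,470),(438,626),(518,632),(446,655),(510,657)],B=[(88,583),(162,588),(85,622),(160,628)]).items():
    for p in ps: print(n,f(*p))
print('nut',world('wr1',64,214,z=.02),'baseFL',world('wr1',35,265,z=.012),world('wr1',8,170,z=.012))
E
```

```text
C [0.3993 0.3129 0.032 ]
C [0.3993 0.3443 0.032 ]
C [0.4637 0.3126 0.032 ]
C [0.4629 0.3432 0.032 ]
C [0.4771 0.316  0.032 ]
C [0.4763 0.3408 0.032 ]
A [0.5403 0.2993 0.032 ]
A [0.5402 0.3307 0.032 ]
A [0.605  0.2955 0.032 ]
A [0.6075 0.3265 0.032 ]
A [0.6176 0.298  0.032 ]
A [0.6184 0.3231 0.032 ]
B [0.587  0.1616 0.032 ]
B [0.5891 0.1898 0.032 ]
B [0.6037 0.1582 0.032 ]
B [0.6062 0.1871 0.032 ]
nut [0.56319713 0.04522423 0.02      ] baseFL [ 0.67024685 -0.03584812  0.012     ] [ 0.48650933 -0.03923043  0.012     ]
```

{"name": "step_arm", "arguments": {"rows": [[[0,70,0],[-400,20,-30],0],[[0,70,0],[-400,20,-30],0],[[0,70,0],[-400,20,-30],0],[[0,70,0],[-400,20,-30],0],[[0,70,0],[-400,20,-30],0],[[0,70,0],[-400,20,-30],0],[[0,70,0],[-400,20,-30],0],[[0,70,0],[-400,20,-30],0],[[0,70,0],[-400,20,-30],0],[[0,70,0],[-400,20,-30],0]]}}

```text
time: 2.12
eef_pos: [0.4809, -0.0218, 0.328]
tcp_rot: [0.697, 0.122, -0.123, -0.696]
contact_force: [0.3, -0.2, -0.3]
opening: 0.998
```

```bash
python3 - <<'E'
from h import *
st(); delta([0.47,-0.12,0.32],np.array([[1,0,0],[0,0,1],[0,-1,0]]))
E
```

```text
t 2.12 p [ 0.4809 -0.0218  0.328 ] F [ 0.3 -0.2 -0.3] op 0.998
[[0.94, -0.001, -0.341], [0.341, -0.0, 0.94], [-0.001, -1.0, -0.0]] [-0.26 -0.21  1.92 -0.    1.44 -0.6 ]
shift [-43.7   8.  -88.6]
turn [ 0.  19.9 -0.1]
```

{"name": "step_arm", "arguments": {"rows": [[[0,20,0],[-44,8,-88],0],[[0,20,0],[-44,8,-88],0],[[0,20,0],[-44,8,-88],0],[[0,20,0],[-44,8,-88],0],[[0,20,0],[-44,8,-88],0]]}}

```text
time: 2.53
eef_pos: [0.4704, -0.1173, 0.3201]
tcp_rot: [-0.707, -0.001, 0.002, 0.708]
contact_force: [-0.3, 0.8, 0.1]
opening: 1.003
```

```bash
python3 - <<'E'
from h import *
st()
shot('wrist','wr2')
E
```

```text
t 2.53 p [ 0.4704 -0.1173  0.3201] F [-0.3  0.8  0.1] op 1.003
[[1.0, -0.001, -0.006], [0.006, 0.001, 1.0], [-0.001, -1.0, 0.001]] [-0.45 -0.2   1.92  0.    1.42 -0.46]
```

View pics/wr2.png

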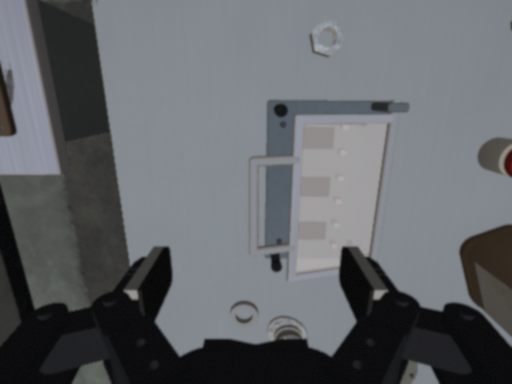

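```bash
python3 - <<'E'
from h import *
crop('wr2',235,90,425,290,3.2,'c5')
for n,u,v in [('hA',252,165),('hB',253,205),('hC',253,245),('pFL',298,120),('pFR',293,272),('pBL',391,119),('pBR',373,270),('base',282,140)]:
    print(n,np.round(world('wr2',u,v),4))
for n,u,v in [('baseFL',268,101),('nut',326,38),('ring',244,312)]:
    print(n,np.round(world('wr2',u,v,z=.012),4))
E
```

```text
hA [ 0.4653 -0.1152  0.1196]
hB [ 0.4666 -0.1667  0.1195]
hC [ 0.4668 -0.2229  0.1197]
pFL [ 0.5203 -0.0632  0.1044]
pFR [ 0.5238 -0.274   0.1039]
pBL [ 0.6461 -0.0636  0.0724]
pBR [ 0.518  -0.1056  0.3592]
base [ 0.5101 -0.0995  0.0139]
baseFL [ 0.4876 -0.0425  0.012 ]
nut [0.5668 0.0416 0.012 ]
ring [ 0.4494 -0.4215  0.012 ]
```

View pics/c5.png

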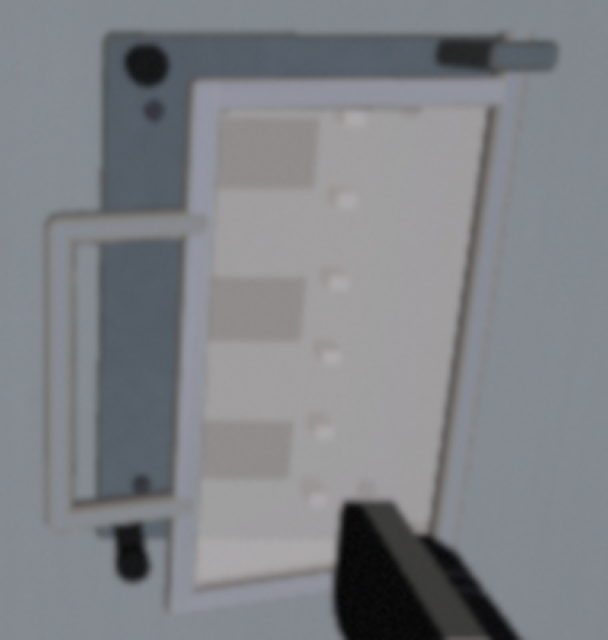

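{"name": "step_arm", "arguments": {"rows": [[[0,0,0],[-4,140,-53],0.55],[[0,0,0],[-4,140,-53],0.55],[[0,0,0],[-4,140,-53],0.55],[[0,0,0],[-4,140,-53],0.55],[[0,0,0],[-4,140,-53],0.55],[[0,0,0],[-4,140,-53],0.55]]}}

```text
time: 3.08
eef_pos: [0.4666, -0.1692, 0.1801]
tcp_rot: [-0.706, -0.001, 0.003, 0.708]
contact_force: [0.3, -0.1, 0.3]
opening: 0.45
```

```bash
python3 - <<'E'
from h import *
st()
shot('wrist','wr3');shot('side','sd3'); crop('sd3',200,100,380,270,4,'c6')
E
```

```text
t 3.08 p [ 0.4666 -0.1692  0.1801] F [ 0.3 -0.1  0.3] op 0.45
[[1.0, -0.002, -0.006], [0.006, 0.002, 1.0], [-0.002, -1.0, 0.002]] [-0.55 -0.06  2.05  0.    1.15 -0.56]
```

View pics/wr3.png

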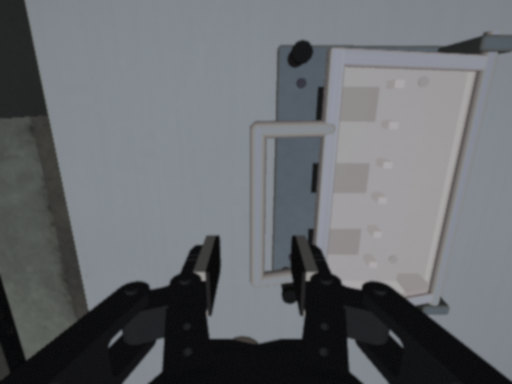

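View pics/c6.png

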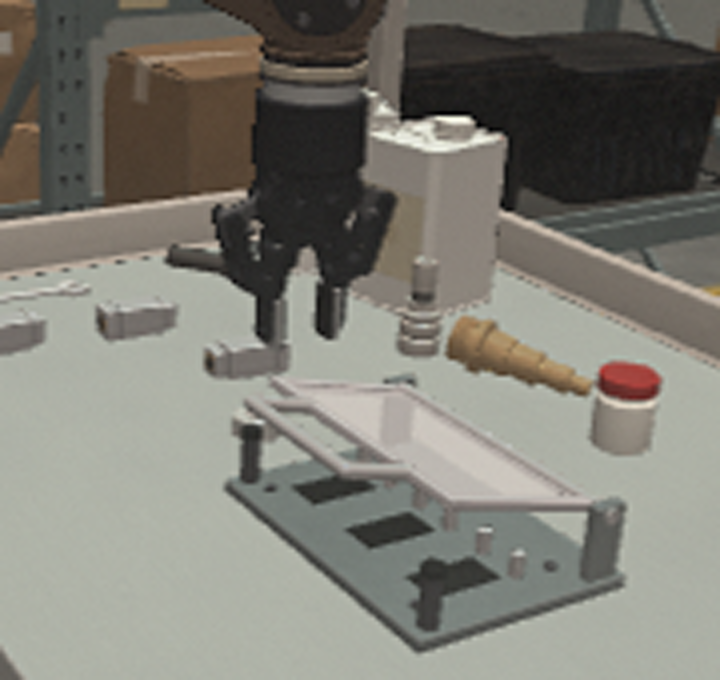

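{"name": "step_arm", "arguments": {"rows": [[[0,0,0],[0,40,0],0.55],[[0,0,0],[0,80,0],0.55],[[0,0,0],[0,85,0],0.55],[[0,0,0],[0,85,0],0.55],[[0,0,0],[0,85,0],1],[[0,0,0],[0,85,0],1],[[0,0,0],[0,85,0],1],[[0,0,0],[0,85,0],1]], "newtons": 30}}

```text
time: 3.85
eef_pos: [0.4676, -0.1721, 0.0984]
tcp_rot: [0.708, 0.002, -0.001, -0.706]
contact_force: [-3.0, -0.6, 1.6]
opening: 0.12
```

```bash
python3 - <<'E'
from h import *
s=st()
H=np.array([0.650,0.066]); r=.19
p=s['eef_pos']; g=np.array([p[0],p[2]+.019]); a0=np.arctan2(g[1]-H[1],H[0]-g[0]); print('a0',a0,np.hypot(*(g-H)))
for a in np.linspace(a0,1.72,19): 
    q=H+r*np.array([-np.cos(a),np.sin(a)]); print(round(a,2),np.round((q-g)*1000))
E
```

```text
t 3.85 p [ 0.4676 -0.1721  0.0984] F [-3.  -0.6  1.6] op 0.12
[[1.0, 0.002, -0.004], [0.004, -0.003, 1.0], [0.002, -1.0, -0.003]] [-0.56  0.05  2.11 -0.    0.98 -0.56]
a0 0.274985458797036 0.1894732741972494
0.27 [-1.  0.]
0.36 [ 4. 15.]
0.44 [10. 29.]
0.52 [17. 42.]
0.6 [25. 55.]
0.68 [34. 67.]
0.76 [44. 79.]
0.84 [55. 90.]
0.92 [67. 99.]
1.0 [ 79. 108.]
1.08 [ 92. 116.]
1.16 [106. 123.]
1.24 [120. 128.]
1.32 [135. 133.]
1.4 [150. 136.]
1.48 [165. 138.]
1.56 [180. 139.]
1.64 [195. 138.]
1.72 [211. 136.]
```

{"name": "step_arm", "arguments": {"rows": [[[0,0,0],[4,-15,0],1],[[0,0,0],[10,-29,0],1],[[0,0,0],[17,-42,0],1],[[0,0,0],[25,-55,0],1],[[0,0,0],[34,-67,0],1],[[0,0,0],[44,-79,0],1],[[0,0,0],[55,-90,0],1],[[0,0,0],[67,-99,0],1],[[0,0,0],[79,-108,0],1],[[0,0,0],[79,-108,0],1]]}}

```text
time: 4.68
eef_pos: [0.5455, -0.1722, 0.2123]
tcp_rot: [0.708, 0.0, -0.003, -0.706]
contact_force: [-16.0, 1.8, 25.5]
opening: 0.119
```

```bash
python3 - <<'E'
from h import *
s=st()
shot('side','sd4'); crop('sd4',200,100,380,270,4,'c7')
E
```

```text
t 4.68 p [ 0.5455 -0.1722  0.2123] F [-16.    1.8  25.5] op 0.119
[[1.0, -0.003, -0.004], [0.004, -0.003, 1.0], [-0.003, -1.0, -0.003]] [-0.48  0.08  1.85 -0.    1.21 -0.48]
```

View pics/c7.png

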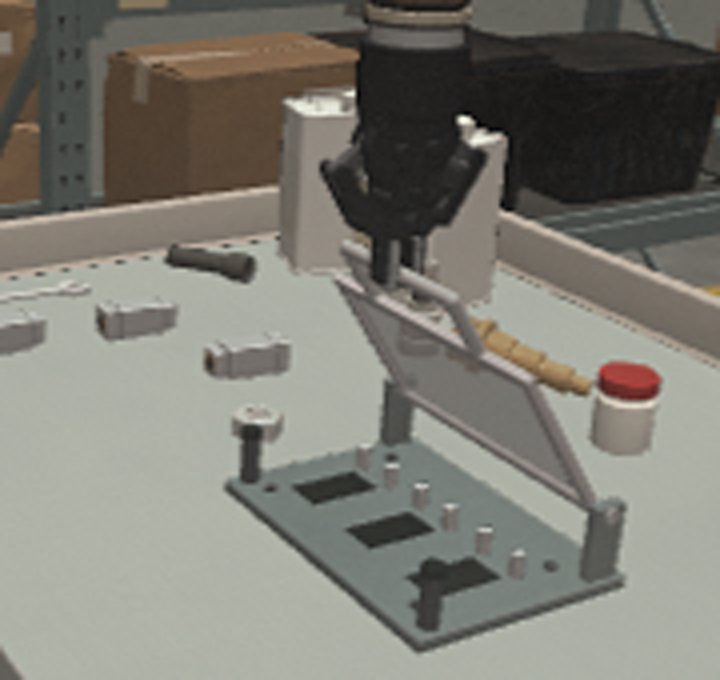

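{"name": "step_arm", "arguments": {"rows": [[[0,0,0],[11,-12,0],1],[[0,0,0],[25,-19,0],1],[[0,0,0],[39,-25,0],1],[[0,0,0],[54,-30,0],1],[[0,0,0],[69,-33,0],1],[[0,0,0],[84,-35,0],1],[[0,0,0],[99,-36,0],1],[[0,0,0],[115,-35,0],1],[[0,0,0],[126,-34,0],1],[[0,0,0],[126,-34,0],1]]}}

```text
time: 5.57
eef_pos: [0.6747, -0.172, 0.2419]
tcp_rot: [0.709, 0.004, 0.001, -0.706]
contact_force: [1.9, -2.0, 5.3]
opening: 0.119
```

```bash
python3 - <<'E'
from h import *
s=st()
shot('side','sd5'); crop('sd5',200,100,380,270,4,'c8')
E
```

```text
t 5.57 p [ 0.6747 -0.172   0.2419] F [ 1.9 -2.   5.3] op 0.119
[[1.0, 0.007, -0.003], [0.004, -0.004, 1.0], [0.007, -1.0, -0.004]] [-0.39  0.32  1.51 -0.    1.3  -0.4 ]
```

View pics/c8.png

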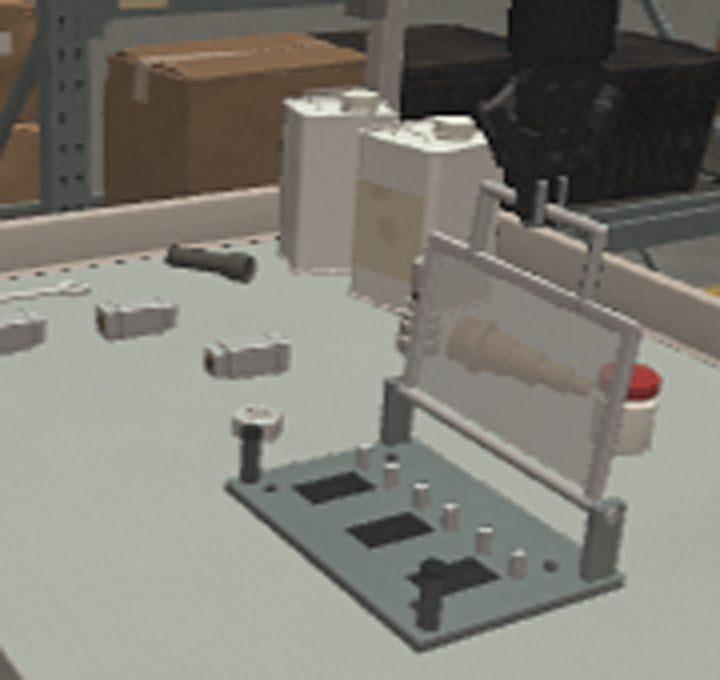

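{"name": "step_arm", "arguments": {"rows": [[[0,0,0],[7,1,0],1],[[0,0,0],[10,2,0],1],[[0,0,0],[9,2,0],0.3],[[0,0,0],[7,2,0],0.3],[[0,0,0],[7,2,0],0.3],[[0,0,0],[7,-30,0],0.3],[[0,0,0],[7,-60,0],0.3],[[0,0,0],[7,-90,0],0.3]]}}

```text
time: 6.28
eef_pos: [0.6781, -0.1698, 0.3275]
tcp_rot: [-0.706, -0.0, 0.002, 0.708]
contact_force: [0.2, 0.5, 0.7]
opening: 0.704
```

```bash
python3 - <<'E'
from h import *
s=st()
delta([0.47,-0.10,0.33],np.array([[0,0,-1],[1,0,0],[0,-1,0]]))
shot('side','sd6'); crop('sd6',200,100,380,270,4,'c9')
E
```

```text
t 6.28 p [ 0.6781 -0.1698  0.3275] F [0.2 0.5 0.7] op 0.704
[[1.0, -0.003, -0.004], [0.004, 0.002, 1.0], [-0.003, -1.0, 0.002]] [-0.39  0.29  1.4   0.    1.46 -0.39]
shift [-207.8   -1.8   70.6]
turn [ -0.2 -89.8  -0. ]
```

View pics/c9.png

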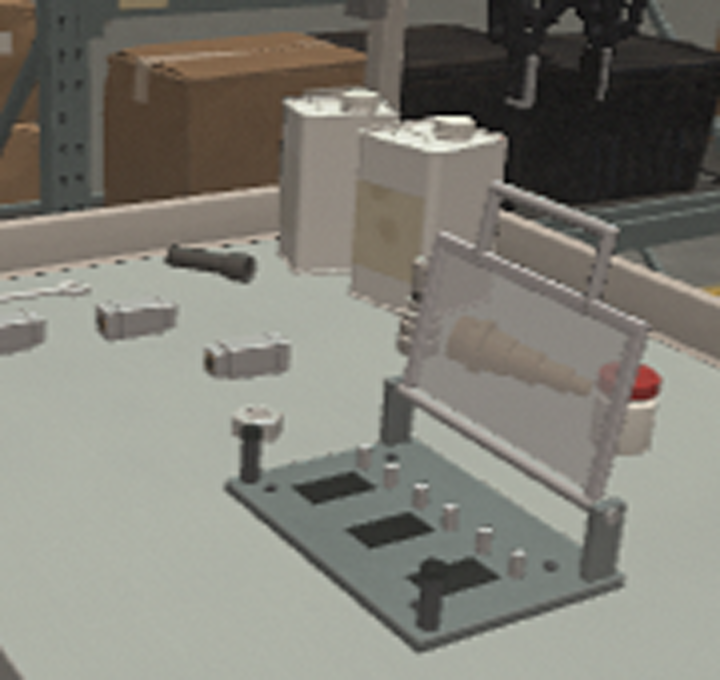

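{"name": "step_arm", "arguments": {"rows": [[[0,0,0],[-40,0,0],0.3],[[0,-7,0],[-80,0,0],0.3],[[0,-65,0],[-178,0,-6],0.3],[[0,-65,0],[-178,50,-6],0.3],[[0,-65,0],[-178,50,-6],0.3],[[0,-65,0],[-178,50,-6],0.3],[[0,-65,0],[-178,50,-6],0.3],[[0,-65,0],[-178,50,-6],0.3],[[0,-65,0],[-178,50,-6],0.3],[[0,-65,0],[-178,50,-6],0.3]]}}

```text
time: 7.17
eef_pos: [0.5003, -0.1766, 0.2773]
tcp_rot: [-0.597, -0.379, 0.379, 0.597]
contact_force: [-0.2, 0.8, 0.0]
opening: 0.7
```

{"name": "step_arm", "arguments": {"rows": [[[0,-24.8,0],[0,0,0],0.3],[[0,-24.8,0],[0,0,0],0.3],[[0,-24.8,0],[0,0,0],0.3],[[0,-24.8,0],[0,0,0],0.3],[[0,-24.8,0],[0,0,0],0.3]]}}

```text
time: 7.58
eef_pos: [0.5004, -0.1766, 0.2773]
tcp_rot: [-0.502, -0.497, 0.497, 0.503]
contact_force: [0.1, -0.5, -0.3]
opening: 0.705
```

```bash
python3 - <<'E'
from h import *
s=st()
shot('wrist','wr7')
E
```

```text
t 7.58 p [ 0.5004 -0.1766  0.2773] F [ 0.1 -0.5 -0.3] op 0.705
[[0.011, -0.0, -1.0], [1.0, 0.001, 0.011], [0.001, -1.0, 0.0]] [-0.53 -0.07  1.88  0.    1.33 -2.09]
```

View pics/wr7.png

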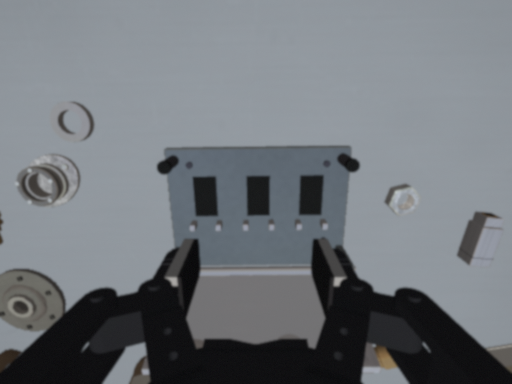

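```bash
python3 - <<'E'
from h import *
crop('wr7',155,140,365,275,3.6,'c10'); crop('wr7',440,190,512,290,7,'c11')
E
```

```text
(no output)
```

View pics/c10.png

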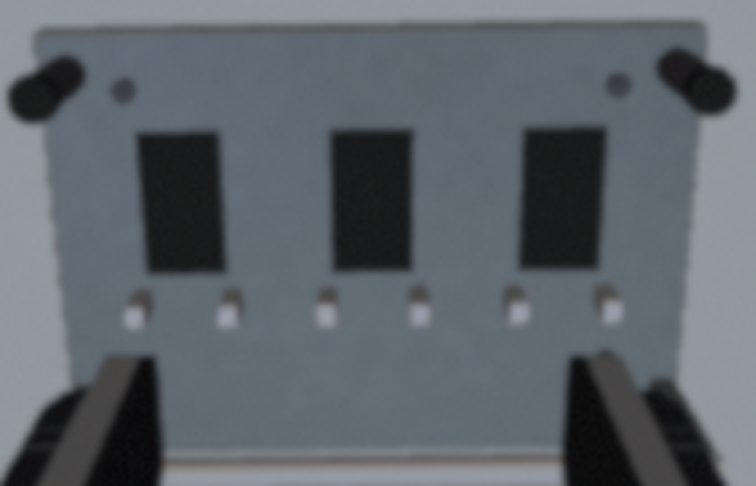

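View pics/c11.png

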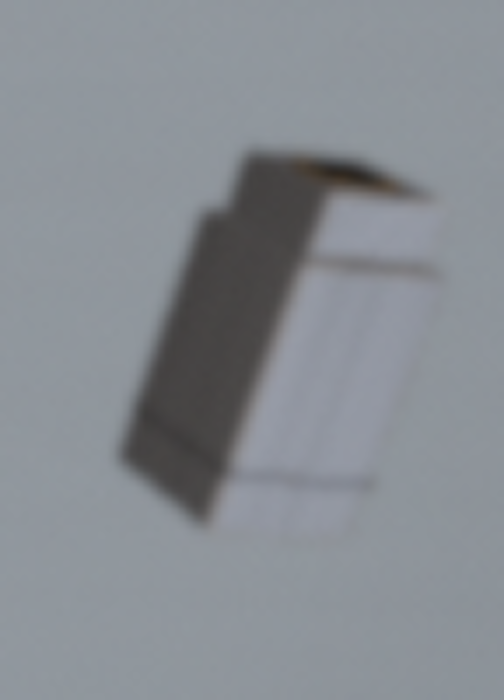

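```bash
python3 - <<'E'
from h import *
f=lambda p,z:np.round(world('wr7',155+p[0]/3.6,140+p[1]/3.6,z=z),4)
print('corners',f((38,30),.012),f((704,24),.012))
for n,ps in dict(R=[(138,134),(218,132),(148,270),(226,269)],M=[(332,131),(412,130),(334,269),(411,267)],L=[(525,128),(605,127),(521,268),(599,268)]).items():
    q=[f(p,.012) for p in ps]; print(n,q,np.mean(q,0))
for n,p in dict(R1=(133,316),R2=(227,316),M1=(326,314),M2=(419,314),L1=(517,312),L2=(611,311)).items(): print(n,f(p,.032))
g=lambda p:np.round(world('wr7',440+p[0]/7,190+p[1]/7,z=.032),4)
for p in [(330,190),(440,200),(218,530),(355,530),(300,265),(440,272)]: print('B',g(p))
E
```

```text
corners [ 0.4865 -0.3028  0.012 ] [ 0.4873 -0.0427  0.012 ]
R [array([ 0.529, -0.267,  0.012]), array([ 0.5285, -0.2347,  0.012 ]), array([ 0.5882, -0.2674,  0.012 ]), array([ 0.5881, -0.2345,  0.012 ])] [ 0.55845 -0.2509   0.012  ]
M [array([ 0.5287, -0.1887,  0.012 ]), array([ 0.5286, -0.1565,  0.012 ]), array([ 0.5886, -0.1891,  0.012 ]), array([ 0.5881, -0.1567,  0.012 ])] [ 0.5585  -0.17275  0.012  ]
L [array([ 0.5284, -0.111 ,  0.012 ]), array([ 0.5283, -0.0788,  0.012 ]), array([ 0.5891, -0.1105,  0.012 ]), array([ 0.5895, -0.0777,  0.012 ])] [ 0.558825 -0.0945    0.012   ]
R1 [ 0.6    -0.2705  0.032 ]
R2 [ 0.6005 -0.2323  0.032 ]
M1 [ 0.6    -0.1921  0.032 ]
M2 [ 0.6005 -0.1544  0.032 ]
L1 [ 0.6001 -0.1146  0.032 ]
L2 [ 0.6001 -0.0765  0.032 ]
B [0.5883 0.1571 0.032 ]
B [0.5908 0.1803 0.032 ]
B [0.6685 0.1514 0.032 ]
B [0.6689 0.1813 0.032 ]
B [0.6052 0.1548 0.032 ]
B [0.6072 0.1844 0.032 ]
```

```bash
python3 - <<'E'
from h import *
for p in [(350,118),(345,198),(335,282),(328,355),(320,428),(315,495)]: print(np.round(world('wr2',235+p[0]/3.2,90+p[1]/3.2,z=.032),4))
for p in [(353,230),(390,235)]: pass
E
```

```text
[ 0.5984 -0.0776  0.032 ]
[ 0.5997 -0.1141  0.032 ]
[ 0.5988 -0.1547  0.032 ]
[ 0.5989 -0.1918  0.032 ]
[ 0.5984 -0.2309  0.032 ]
[ 0.5992 -0.2686  0.032 ]
```

{"name": "step_arm", "arguments": {"rows": [[[0,3,0],[349,157,-89],0.3],[[0,3,0],[349,157,-89],0.3],[[0,3,0],[349,157,-89],0.3],[[0,3,0],[349,157,-89],0.3],[[0,3,0],[349,157,-89],0.3],[[0,3,0],[349,157,-89],0.3],[[0,3,0],[349,157,-89],0.3],[[0,3,0],[349,157,-89],0.3],[[0,3,0],[349,157,-89],0.3],[[0,3,0],[349,157,-89],0.3]]}}

```text
time: 8.47
eef_pos: [0.5928, 0.1748, 0.118]
tcp_rot: [-0.515, -0.483, 0.484, 0.517]
contact_force: [-0.5, -0.9, -0.3]
opening: 0.696
```

{"name": "step_arm", "arguments": {"rows": [[[0,0,0],[0,0,0],0.3],[[0,0,0],[0,0,0],0.3]]}}

```text
time: 8.63
eef_pos: [0.5933, 0.1715, 0.1199]
tcp_rot: [-0.515, -0.483, 0.484, 0.516]
contact_force: [0.3, -0.0, 1.0]
opening: 0.701
```

```bash
python3 - <<'E'
from h import *
s=st()
shot('wrist','wr8')
E
```

```text
t 8.63 p [0.5933 0.1715 0.1199] F [ 0.3 -0.   1. ] op 0.701
[[0.064, -0.002, -0.998], [0.998, -0.001, 0.064], [-0.001, -1.0, 0.002]] [ 0.12  0.27  1.81 -0.    1.06 -1.39]
```

View pics/wr8.png

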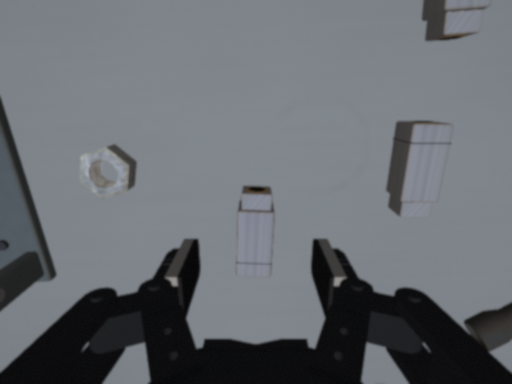

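```bash
python3 - <<'E'
from h import *
for u,v in [(243,194),(271,194),(238,210),(274,212),(236,275),(271,276)]: print(np.round(world('wr8',u,v,z=.031),4))
delta([0.589,0.172,0.008])
E
```

```text
[0.5895 0.1611 0.031 ]
[0.591  0.1846 0.031 ]
[0.6036 0.1557 0.031 ]
[0.6074 0.1864 0.031 ]
[0.6676 0.1486 0.031 ]
[0.6707 0.1808 0.031 ]
shift [  1.1 112.9   4.9]
```

{"name": "step_arm", "arguments": {"rows": [[[0,2.5,0],[1,40,5],0.3],[[0,2.5,0],[1,80,5],0.3],[[0,2.5,0],[1,111,5],0.3],[[0,2.5,0],[1,111,5],0.3],[[0,2.5,0],[1,111,5],1],[[0,2.5,0],[1,111,5],1],[[0,2.5,0],[1,111,5],1],[[0,2.5,0],[1,111,5],1],[[0,2.5,0],[1,111,5],1]], "newtons": 20}}

```text
time: 9.43
eef_pos: [0.5919, 0.172, 0.0137]
tcp_rot: [0.528, 0.474, -0.471, -0.525]
contact_force: [-0.3, -2.3, 7.2]
opening: 0.292
```

```bash
python3 - <<'E'
from h import *
s=st()
E
```

```text
t 9.43 p [0.5919 0.172  0.0137] F [-0.3 -2.3  7.2] op 0.292
[[0.108, 0.006, -0.994], [0.994, -0.0, 0.108], [0.001, -1.0, -0.006]] [ 0.12  0.42  1.85 -0.    0.87 -1.34]
```

{"name": "step_arm", "arguments": {"rows": [[[0,0,0],[0,0,0],0.35],[[0,0,0],[0,0,0],0.35],[[0,0,0],[0,0,0],0.35]]}}

```text
time: 9.68
eef_pos: [0.5891, 0.1723, 0.0103]
tcp_rot: [0.526, 0.472, -0.472, -0.526]
contact_force: [-1.0, -0.6, 0.1]
opening: 0.647
```

{"name": "step_arm", "arguments": {"rows": [[[0,0,0],[0,-2,-20],0.35],[[0,0,0],[0,-2,-39],0.35],[[0,0,0],[0,-2,-39],0.35],[[0,0,0],[0,-2,-39],0.35]]}}

```text
time: 10.02
eef_pos: [0.6281, 0.1679, 0.0118]
tcp_rot: [-0.526, -0.472, 0.472, 0.527]
contact_force: [0.1, 0.0, 0.3]
opening: 0.651
```

```bash
python3 - <<'E'
from h import *
s=st(); shot('wrist','wr9')
E
```

```text
t 10.02 p [0.6281 0.1679 0.0118] F [0.1 0.  0.3] op 0.651
[[0.108, -0.0, -0.994], [0.994, 0.0, 0.108], [0.0, -1.0, 0.0]] [ 0.11  0.48  1.76  0.    0.9  -1.36]
```

View pics/wr9.png

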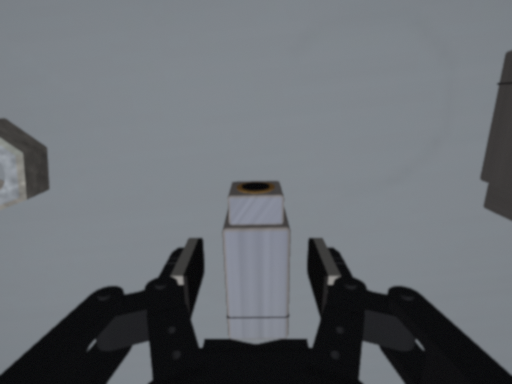

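```bash
python3 - <<'E'
from h import *
for u,v in [(229,195),(283,195)]: print(np.round(world('wr9',u,v,z=.029),4))
for u,v in [(224,227),(290,227),(228,318),(288,318)]: print(np.round(world('wr9',u,v,z=.032),4))
E
```

```text
[0.5893 0.1598 0.029 ]
[0.592  0.1843 0.029 ]
[0.6035 0.1558 0.032 ]
[0.6069 0.1861 0.032 ]
[0.6547 0.1506 0.032 ]
[0.6581 0.1814 0.032 ]
```

{"name": "step_arm", "arguments": {"rows": [[[0,0,0],[0,3,0],0.35],[[0,0,0],[0,3,0],0.35],[[0,0,0],[0,3,0],1],[[0,0,0],[0,3,0],1],[[0,0,0],[0,3,0],1],[[0,0,0],[0,3,0],1],[[0,0,0],[0,3,0],1]], "newtons": 70}}

```text
time: 10.65
eef_pos: [0.6277, 0.168, 0.0091]
tcp_rot: [-0.526, -0.472, 0.472, 0.526]
contact_force: [-0.6, 0.2, 0.8]
opening: 0.362
```

{"name": "step_arm", "arguments": {"rows": [[[0,0,0],[0,0,0],0.35],[[0,0,0],[0,0,0],0.35],[[0,0,0],[0,-40,-2.5],0.35],[[0,0,0],[0,-80,-2.5],0.35],[[0,45,0],[0,-100,-2.5],0.35],[[0,45,0],[0,-100,-2.5],0.35],[[0,45,0],[0,-100,-2.5],0.35],[[0,45,0],[0,-100,-2.5],0.35],[[0,45,0],[0,-100,-2.5],0.35],[[0,45,0],[0,-100,-2.5],0.35]]}}

```text
time: 11.48
eef_pos: [0.6304, 0.1676, 0.1091]
tcp_rot: [0.664, 0.245, -0.244, -0.663]
contact_force: [0.1, -0.2, -0.5]
opening: 0.651
```

{"name": "step_arm", "arguments": {"rows": [[[0,70,0],[0,0,0],0.35],[[0,70,0],[0,0,0],0.35],[[0,70,0],[0,0,0],0.35],[[0,70,0],[0,0,0],0.35],[[0,70,0],[0,0,0],0.35],[[0,70,0],[0,0,0],0.35],[[0,70,0],[0,0,0],0.35],[[0,70,0],[0,0,0],0.35],[[0,70,0],[0,0,0],0.35],[[0,70,0],[0,0,0],0.35]]}}

```text
time: 12.32
eef_pos: [0.6304, 0.1676, 0.1089]
tcp_rot: [0.684, -0.18, 0.18, -0.684]
contact_force: [-0.3, -0.2, 0.9]
opening: 0.651
```

{"name": "step_arm", "arguments": {"rows": [[[0,65,0],[0,0,0],0.35],[[0,65,0],[0,0,0],0.35],[[0,65,0],[0,0,0],0.35],[[0,65,0],[0,0,0],0.35],[[0,65,0],[0,0,0],0.35],[[0,65,0],[0,0,0],0.35],[[0,65,0],[0,0,0],0.35],[[0,65,0],[0,0,0],0.35],[[0,65,0],[0,0,0],0.35],[[0,65,0],[0,0,0],0.35]]}}

```text
time: 13.15
eef_pos: [0.6304, 0.1676, 0.1089]
tcp_rot: [0.481, -0.518, 0.519, -0.481]
contact_force: [0.0, -0.0, -0.9]
opening: 0.651
```

```bash
python3 - <<'E'
from h import *
s=st(); shot('wrist','wr10')
E
```

```text
t 13.15 p [0.6304 0.1676 0.1089] F [ 0.  -0.  -0.9] op 0.651
[[-0.075, 0.0, 0.997], [-0.997, -0.0, -0.075], [0.0, -1.0, 0.0]] [ 0.1   0.36  1.72 -0.    1.06  1.75]
```

View pics/wr10.png

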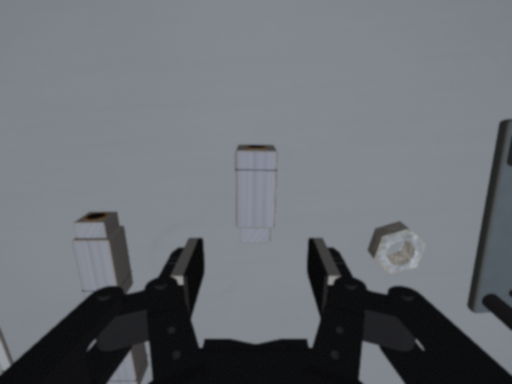

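{"name": "step_arm", "arguments": {"rows": [[[0,0,0],[0,40,0],0.35],[[0,0,0],[0,80,0],0.35],[[0,0,0],[0,100,0],0.35],[[0,0,0],[0,100,0],0.35],[[0,0,0],[0,100,0],1],[[0,0,0],[0,100,0],1],[[0,0,0],[0,100,0],1],[[0,0,0],[0,100,0],1],[[0,0,0],[0,100,0],1]], "newtons": 80}}

```text
time: 13.95
eef_pos: [0.632, 0.1679, 0.0113]
tcp_rot: [0.48, -0.517, 0.519, -0.483]
contact_force: [-0.3, 0.5, 2.5]
opening: 0.358
```

```bash
python3 - <<'E'
from h import *
s=st(); shot('wrist','wr11')
for u,v in [(0,0)]: pass
E
```

```text
t 13.95 p [0.632  0.1679 0.0113] F [-0.3  0.5  2.5] op 0.358
[[-0.072, 0.004, 0.997], [-0.997, 0.0, -0.072], [-0.001, -1.0, 0.004]] [0.1  0.49 1.75 0.   0.9  1.75]
```

View pics/wr11.png

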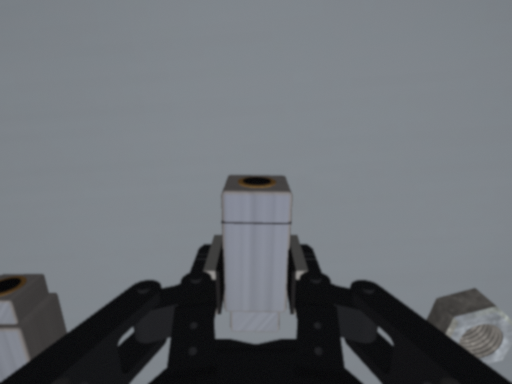

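```bash
cat >> h.py <<'E'
def intool(fn,pts,ztop):
    s=ctrl.get_state(); M=R.from_quat(s['tcp_rot'])
    for u,v in pts: print((u,v),np.round(M.inv().apply(world(fn,u,v,z=ztop)-s['eef_pos'])*1000,1))
E
python3 - <<'E'
from h import *
intool('wr11',[(223,192),(290,192),(222,222),(290,222),(230,313),(280,313)],.032)
delta([0.565,-0.0955,0.13],np.array([[0,0,-1],[1,0,0],[0,-1,0]]))
E
```

```text
(223, 192) [-14.1 -20.6  38.5]
(290, 192) [ 15.5 -20.6  38.5]
(222, 222) [-15.1 -20.6  24.1]
(290, 222) [ 16.  -20.6  24.1]
(230, 313) [-12.8 -20.8 -26.3]
(280, 313) [ 12.7 -20.8 -26.4]
shift [ 267.4 -119.1  -47.3]
turn [  0.  175.8  -0.3]
```

{"name": "step_arm", "arguments": {"rows": [[[0,0,0],[0,-40,0],1],[[0,0,0],[0,-80,0],1],[[0,0,0],[0,-119,0],1],[[0,-50,0],[180,-119,-47],1],[[0,-50,0],[180,-119,-47],1],[[0,-50,0],[180,-119,-47],1],[[0,-50,0],[180,-119,-47],1],[[0,-50,0],[180,-119,-47],1],[[0,-50,0],[180,-119,-47],1],[[0,-50,0],[180,-119,-47],1]]}}

```text
time: 14.83
eef_pos: [0.5694, -0.0102, 0.1279]
tcp_rot: [0.653, -0.271, 0.27, -0.653]
contact_force: [0.8, 0.5, -2.9]
opening: 0.36
```

{"name": "step_arm", "arguments": {"rows": [[[0,-70,0],[0,0,0],1],[[0,-70,0],[0,0,0],1],[[0,-70,0],[0,0,0],1],[[0,-70,0],[0,0,0],1],[[0,-70,0],[0,0,0],1],[[0,-70,0],[0,0,0],1],[[0,-70,0],[0,0,0],1],[[0,-70,0],[0,0,0],1],[[0,-70,0],[0,0,0],1],[[0,-70,0],[0,0,0],1]]}}

```text
time: 15.67
eef_pos: [0.5699, -0.0083, 0.1277]
tcp_rot: [-0.69, -0.154, 0.154, 0.69]
contact_force: [0.7, -0.4, -3.5]
opening: 0.359
```

```bash
python3 - <<'E'
from h import *
s=st()
delta([0.5637,-0.0955,0.13],np.array([[0,0,-1],[1,0,0],[0,-1,0]]))
E
```

```text
t 15.67 p [ 0.5699 -0.0083  0.1277] F [ 0.7 -0.4 -3.5] op 0.359
[[0.905, -0.001, -0.426], [0.426, 0.0, 0.905], [-0.001, -1.0, 0.0]] [-0.19  0.17  1.92 -0.    1.06 -0.63]
shift [-42.7  -2.3 -76.3]
turn [ -0.  -64.8  -0. ]
```

{"name": "step_arm", "arguments": {"rows": [[[0,-64.8,0],[-42.7,-2,-76.3],1],[[0,-64.8,0],[-42.7,-2,-76.3],1],[[0,-64.8,0],[-42.7,-2,-76.3],1],[[0,-64.8,0],[-42.7,-2,-76.3],1],[[0,-64.8,0],[-42.7,-2,-76.3],1],[[0,-64.8,0],[-42.7,-2,-76.3],1],[[0,-64.8,0],[-42.7,-2,-76.3],1],[[0,-64.8,0],[-42.7,-2,-76.3],1],[[0,-64.8,0],[-42.7,-2,-76.3],1],[[0,-64.8,0],[-42.7,-2,-76.3],1]]}}

```text
time: 16.5
eef_pos: [0.5633, -0.0955, 0.1297]
tcp_rot: [-0.5, -0.499, 0.499, 0.501]
contact_force: [0.6, -0.6, -3.6]
opening: 0.357
```

```bash
python3 - <<'E'
from h import *
s=st()
delta([0.5637,-0.0955,0.05],np.array([[0,0,-1],[1,0,0],[0,-1,0]]))
shot('wrist','wr12');shot('side','sd12'); crop('sd12',200,100,380,270,4,'c13')
E
```

```text
t 16.5 p [ 0.5633 -0.0955  0.1297] F [ 0.6 -0.6 -3.6] op 0.357
[[0.003, -0.001, -1.0], [1.0, 0.0, 0.003], [0.0, -1.0, 0.001]] [-0.35  0.17  1.92 -0.    1.06 -1.91]
shift [-0.1 79.7 -0.5]
turn [-0.  -0.2  0. ]
```

View pics/wr12.png

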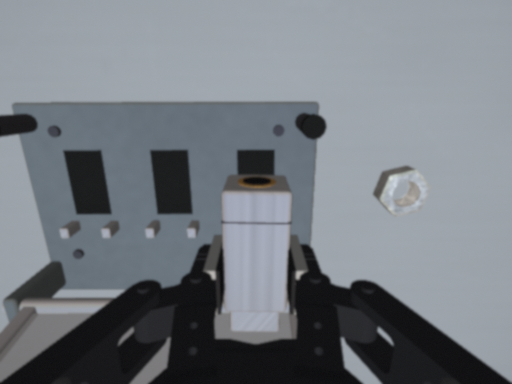

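View pics/c13.png

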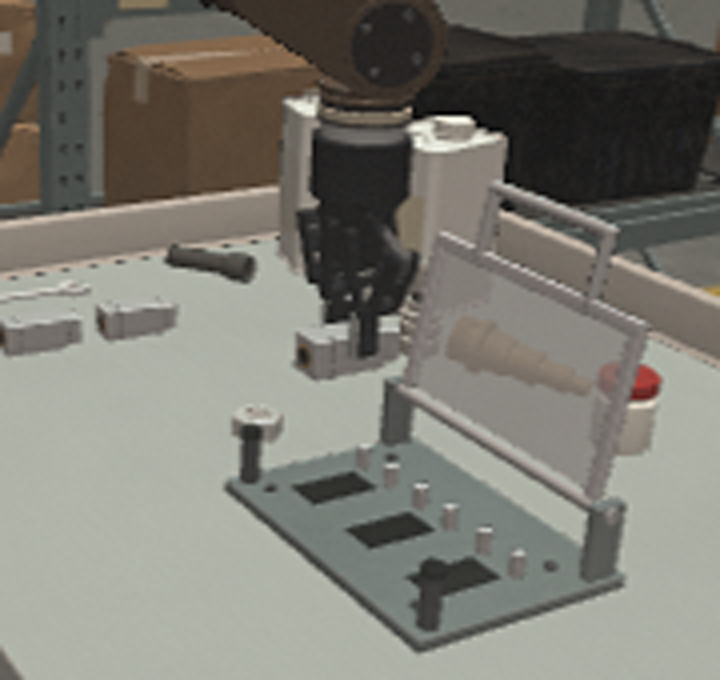

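{"name": "step_arm", "arguments": {"rows": [[[0,0,0],[0,40,0],1],[[0,0,0],[0,72,0],1],[[0,0,0],[0,82,0],1],[[0,0,0],[0,90,0],1],[[0,0,0],[0,97,0],1],[[0,0,0],[0,102,0],1],[[0,0,0],[0,105,0],1],[[0,0,0],[0,105,0],1]]}}

```text
time: 17.27
eef_pos: [0.5643, -0.0958, 0.0256]
tcp_rot: [0.502, 0.499, -0.498, -0.501]
contact_force: [0.3, -0.6, -2.6]
opening: 0.356
```

```bash
python3 - <<'E'
from h import *
s=st()
shot('wrist','wr13');shot('side','sd13'); crop('sd13',200,100,380,270,4,'c14')
intool('wr13',[(223,192),(290,192)],.044)
E
```

```text
t 17.27 p [ 0.5643 -0.0958  0.0256] F [ 0.3 -0.6 -2.6] op 0.356
[[0.006, 0.001, -1.0], [1.0, -0.0, 0.006], [-0.0, -1.0, -0.001]] [-0.35  0.32  1.95 -0.    0.87 -1.91]
(223, 192) [-14.6 -18.   39.7]
(290, 192) [ 15.6 -18.1  39.7]
```

View pics/c14.png

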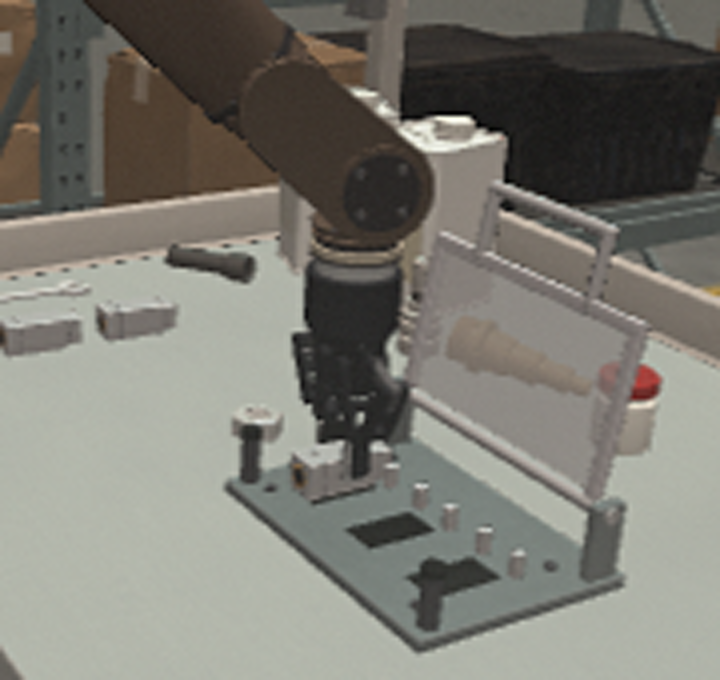

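Weight still on the gripper, no jam. Lower about 2 mm more, release, rise.

{"name": "step_arm", "arguments": {"rows": [[[0,0,0],[0,2,0],1],[[0,0,0],[0,2,0],1],[[0,0,0],[0,2,0],0.4],[[0,0,0],[0,2,0],0.4],[[0,0,0],[0,2,0],0.4],[[0,0,0],[0,-38,0],0.4],[[0,0,0],[0,-78,0],0.4],[[0,0,0],[0,-118,40],0.4],[[0,0,0],[0,-150,70],0.4],[[0,0,0],[0,-150,70],0.4]]}}

```text
time: 18.2
eef_pos: [0.4937, -0.0957, 0.1798]
tcp_rot: [0.504, 0.499, -0.498, -0.499]
contact_force: [1.8, -0.6, 0.6]
opening: 0.601
```

```bash
python3 - <<'E'
from h import *
s=st()
shot('wrist','wr14');shot('side','sd14'); crop('sd14',240,170,380,270,5,'c15')
E
```

```text
t 18.2 p [ 0.4937 -0.0957  0.1798] F [ 1.8 -0.6  0.6] op 0.601
[[0.006, 0.006, -1.0], [1.0, -0.003, 0.006], [-0.003, -1.0, -0.006]] [-0.39 -0.05  2.04 -0.    1.14 -1.96]
```

View pics/c15.png

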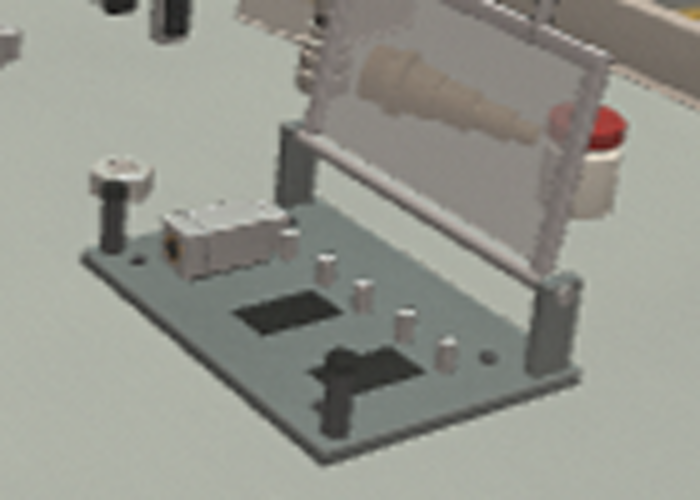

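View pics/wr14.png

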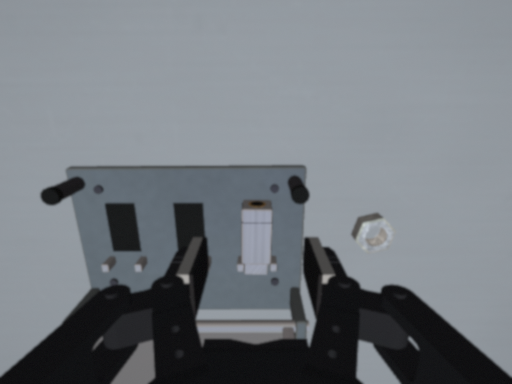

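```bash
python3 - <<'E'
from h import *
crop('wr14',220,190,290,290,7,'c16')
for u,v,z in [(243,208,.044),(271,208,.044),(245,264,.044),(270,264,.044),(240,267,.032),(273,267,.032)]: print(np.round(world('wr14',u,v,z=z),4))
delta([0.55,0.31,0.18])
E
```

```text
[ 0.5221 -0.1091  0.044 ]
[ 0.5222 -0.0803  0.044 ]
[ 0.5881 -0.1082  0.044 ]
[ 0.5882 -0.0807  0.044 ]
[ 0.5995 -0.1146  0.032 ]
[ 0.5997 -0.0766  0.032 ]
shift [406.2  -1.9 -52.8]
```

View pics/c16.png

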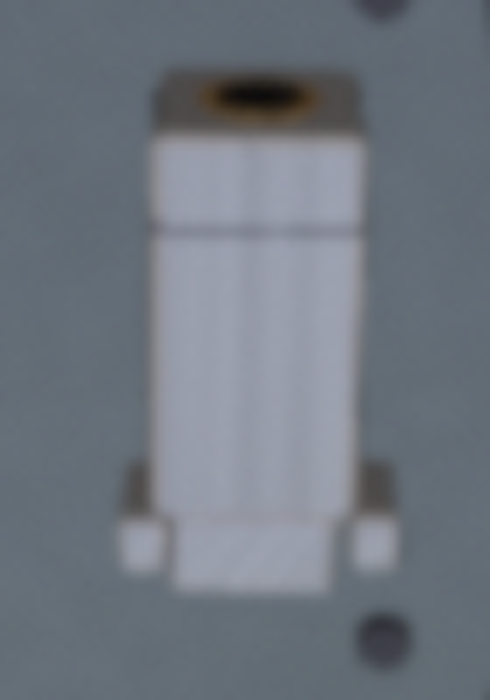

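{"name": "step_arm", "arguments": {"rows": [[[0,3,0],[409,60,-52],0.3],[[0,3,0],[409,60,-52],0.3],[[0,3,0],[409,60,-52],0.3],[[0,3,0],[409,60,-52],0.3],[[0,3,0],[409,60,-52],0.3],[[0,3,0],[409,60,-52],0.3],[[0,3,0],[409,60,-52],0.3],[[0,3,0],[409,60,-52],0.3],[[0,3,0],[409,60,-52],0.3],[[0,3,0],[409,60,-52],0.3]]}}

```text
time: 19.13
eef_pos: [0.548, 0.3159, 0.1128]
tcp_rot: [-0.514, -0.485, 0.486, 0.515]
contact_force: [0.8, -0.6, 0.1]
opening: 0.697
```

{"name": "step_arm", "arguments": {"rows": [[[0,0,0],[0,0,0],0.3],[[0,0,0],[0,0,0],0.3],[[0,0,0],[0,0,0],0.3]]}}

```text
time: 19.38
eef_pos: [0.5478, 0.3135, 0.1133]
tcp_rot: [-0.514, -0.485, 0.486, 0.514]
contact_force: [0.3, -0.6, -1.0]
opening: 0.701
```

```bash
python3 - <<'E'
from h import *
s=st()
shot('wrist','wr15')
E
```

```text
t 19.38 p [0.5478 0.3135 0.1133] F [ 0.3 -0.6 -1. ] op 0.701
[[0.058, -0.002, -0.998], [0.998, -0.001, 0.058], [-0.001, -1.0, 0.002]] [ 0.36  0.31  1.77 -0.    1.06 -1.15]
```

View pics/wr15.png

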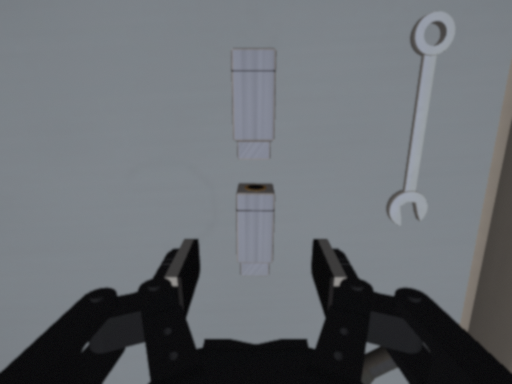

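```bash
python3 - <<'E'
from h import *
for p in [(236,193),(273,193),(237,262),(272,262),(232,50),(275,50),(235,140),(273,140)]: print(np.round(world('wr15',*p,z=.032),4))
intool('wr15',[(236,193),(273,193),(237,262),(272,262)],.032)
E
```

```text
[0.5403 0.2979 0.032 ]
[0.5421 0.3279 0.032 ]
[0.604  0.2938 0.032 ]
[0.6057 0.3245 0.032 ]
[0.4351 0.3034 0.032 ]
[0.4368 0.3335 0.032 ]
[0.4977 0.3005 0.032 ]
[0.4994 0.3296 0.032 ]
(236, 193) [-15.3  81.9   6.7]
(273, 193) [14.8 81.8  6.8]
(237, 262) [-15.7  81.8 -57.1]
(272, 262) [ 15.1  81.8 -57. ]
```

{"name": "step_arm", "arguments": {"rows": [[[0,0,0],[0,40,5],0.35],[[0,0,0],[0,80,5],0.35],[[0,0,0],[0,103,5],0.35],[[0,0,0],[0,103,5],0.35],[[0,0,0],[0,103,5],1],[[0,0,0],[0,103,5],1],[[0,0,0],[0,103,5],1],[[0,0,0],[0,103,5],1]], "newtons": 20}}

```text
time: 20.1
eef_pos: [0.5448, 0.314, 0.0143]
tcp_rot: [0.515, 0.486, -0.484, -0.514]
contact_force: [-0.0, -0.7, 0.0]
opening: 0.366
```

{"name": "step_arm", "arguments": {"rows": [[[0,0,0],[0,0,0],0.35],[[0,0,0],[0,0,0],0.35],[[0,0,0],[0,0,-20],0.35],[[0,0,0],[0,0,-38],0.35],[[0,0,0],[0,0,-38],0.35],[[0,0,0],[0,0,-38],1],[[0,0,0],[0,0,-38],1],[[0,0,0],[0,0,-38],1],[[0,0,0],[0,0,-38],1],[[0,0,0],[0,0,-38],1]], "newtons": 80}}

```text
time: 20.93
eef_pos: [0.5807, 0.3118, 0.0123]
tcp_rot: [-0.514, -0.485, 0.485, 0.514]
contact_force: [-0.4, 0.9, 2.7]
opening: 0.358
```

```bash
python3 - <<'E'
from h import *
s=st()
shot('wrist','wr16')
E
```

```text
t 20.93 p [0.5807 0.3118 0.0123] F [-0.4  0.9  2.7] op 0.358
[[0.058, -0.0, -0.998], [0.998, 0.0, 0.058], [0.0, -1.0, 0.0]] [ 0.34  0.5   1.73  0.    0.91 -1.17]
```

View pics/wr16.png

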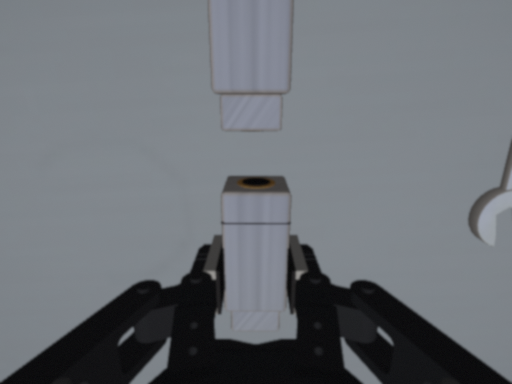

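{"name": "step_arm", "arguments": {"rows": [[[0,0,0],[0,-40,0],1],[[0,0,0],[0,-80,0],1],[[0,0,0],[0,-128,0],1],[[0,-3.3,0],[-300,-128,-9],1],[[0,-3.3,0],[-300,-128,-9],1],[[0,-3.3,0],[-300,-128,-9],1],[[0,-3.3,0],[-300,-128,-9],1],[[0,-3.3,0],[-300,-128,-9],1],[[0,-3.3,0],[-300,-128,-9],1],[[0,-3.3,0],[-300,-128,-9],1]]}}

```text
time: 21.82
eef_pos: [0.5711, 0.0186, 0.1384]
tcp_rot: [-0.499, -0.499, 0.501, 0.501]
contact_force: [0.9, 0.2, -1.8]
opening: 0.35
```

```bash
python3 - <<'E'
from h import *
s=st()
delta([0.5637,-0.173,0.13],np.array([[0,0,-1],[1,0,0],[0,-1,0]]))
E
```

```text
t 21.82 p [0.5711 0.0186 0.1384] F [ 0.9  0.2 -1.8] op 0.35
[[0.0, -0.003, -1.0], [1.0, 0.0, 0.0], [0.0, -1.0, 0.003]] [-0.14  0.16  1.91 -0.    1.08 -1.72]
shift [-191.6    8.4    7.3]
turn [-0.1 -0.   0. ]
```

{"name": "step_arm", "arguments": {"rows": [[[0,0,0],[-187,4,7],1],[[0,0,0],[-187,4,7],1],[[0,0,0],[-187,4,7],1],[[0,0,0],[-187,4,7],1],[[0,0,0],[-187,4,7],1],[[0,0,0],[-187,4,7],1],[[0,0,0],[-187,4,7],1],[[0,0,0],[-187,4,7],1]]}}

```text
time: 22.48
eef_pos: [0.5648, -0.1659, 0.1346]
tcp_rot: [-0.499, -0.5, 0.5, 0.501]
contact_force: [0.4, 1.4, -2.2]
opening: 0.35
```

```bash
python3 - <<'E'
from h import *
s=st()
delta([0.5637,-0.173,0.0265],np.array([[0,0,-1],[1,0,0],[0,-1,0]]))
shot('wrist','wr17')
E
```

```text
t 22.48 p [ 0.5648 -0.1659  0.1346] F [ 0.4  1.4 -2.2] op 0.35
[[0.001, -0.002, -1.0], [1.0, 0.002, 0.001], [0.002, -1.0, 0.002]] [-0.46  0.2   1.87  0.    1.08 -2.03]
shift [ -7.3 108.1   0.9]
turn [-0.1 -0.   0.1]
```

View pics/wr17.png

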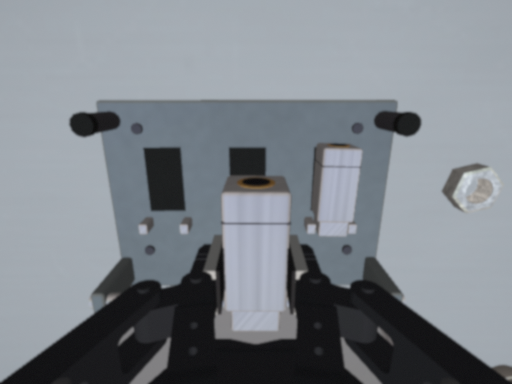

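{"name": "step_arm", "arguments": {"rows": [[[0,0,0],[-7.3,30,0.9],1],[[0,0,0],[-7.3,60,0.9],1],[[0,0,0],[-7.3,76,0.9],1],[[0,0,0],[-7.3,76,0.9],1],[[0,0,0],[-7.3,76,0.9],1]]}}

```text
time: 22.95
eef_pos: [0.5641, -0.1724, 0.0587]
tcp_rot: [-0.499, -0.5, 0.501, 0.501]
contact_force: [0.6, 0.0, -1.0]
opening: 0.351
```

```bash
python3 - <<'E'
from h import *
s=st()
delta([0.5637,-0.173,0.0265],np.array([[0,0,-1],[1,0,0],[0,-1,0]]))
E
```

```text
t 22.95 p [ 0.5641 -0.1724  0.0587] F [ 0.6  0.  -1. ] op 0.351
[[-0.001, -0.003, -1.0], [1.0, 0.002, -0.001], [0.002, -1.0, 0.003]] [-0.47  0.3   1.9   0.    0.94 -2.04]
shift [-0.7 32.2  0.3]
turn [-0.2  0.1  0.1]
```

{"name": "step_arm", "arguments": {"rows": [[[0,0,0],[-0.6,12,0.4],1],[[0,0,0],[-0.6,22,0.4],1],[[0,0,0],[-0.6,30,0.4],1],[[0,0,0],[-0.6,33,0.4],1],[[0,0,0],[-0.6,33,0.4],1]]}}

```text
time: 23.37
eef_pos: [0.5636, -0.1744, 0.0256]
tcp_rot: [-0.499, -0.5, 0.5, 0.501]
contact_force: [0.2, -0.4, -2.7]
opening: 0.355
```

```bash
python3 - <<'E'
from h import *
s=st()
E
```

```text
t 23.37 p [ 0.5636 -0.1744  0.0256] F [ 0.2 -0.4 -2.7] op 0.355
[[0.001, -0.002, -1.0], [1.0, 0.001, 0.001], [0.001, -1.0, 0.002]] [-0.47  0.35  1.91 -0.    0.88 -2.04]
```

{"name": "step_arm", "arguments": {"rows": [[[0,0,0],[0,1.5,0],1],[[0,0,0],[0,1.5,0],1],[[0,0,0],[0,1.5,0],0.4],[[0,0,0],[0,1.5,0],0.4],[[0,0,0],[0,1.5,0],0.4],[[0,0,0],[0,-38,0],0.4],[[0,0,0],[0,-78,0],0.4],[[0,0,0],[0,-118,40],0.4],[[0,0,0],[0,-150,70],0.4],[[0,0,0],[0,-150,70],0.4]]}}

```text
time: 24.2
eef_pos: [0.4943, -0.1756, 0.182]
tcp_rot: [0.503, 0.5, -0.499, -0.498]
contact_force: [1.4, 0.4, 0.0]
opening: 0.602
```

```bash
python3 - <<'E'
from h import *
s=st()
shot('wrist','wr18');shot('side','sd18'); crop('sd18',240,170,380,270,5,'c17'); crop('wr18',150,160,370,290,3.5,'c18')
delta([0.46,0.31,0.18])
E
```

```text
t 24.2 p [ 0.4943 -0.1756  0.182 ] F [1.4 0.4 0. ] op 0.602
[[0.001, 0.006, -1.0], [1.0, -0.004, 0.001], [-0.004, -1.0, -0.006]] [-0.53 -0.    1.99 -0.    1.14 -2.1 ]
shift [485.7  -1.2  36. ]
```

View pics/c17.png

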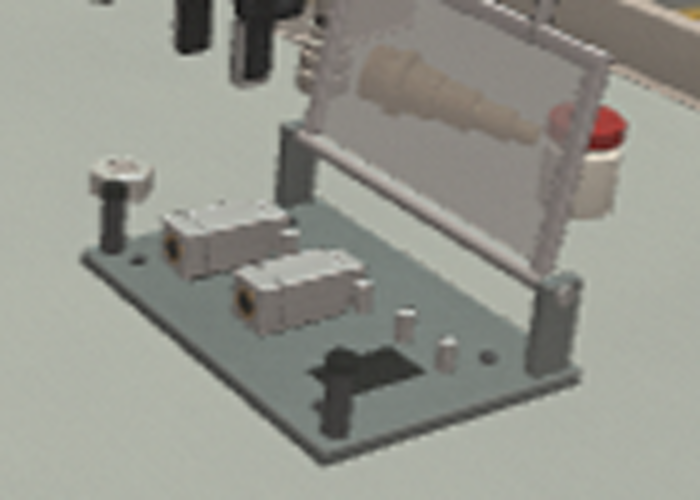

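View pics/c18.png

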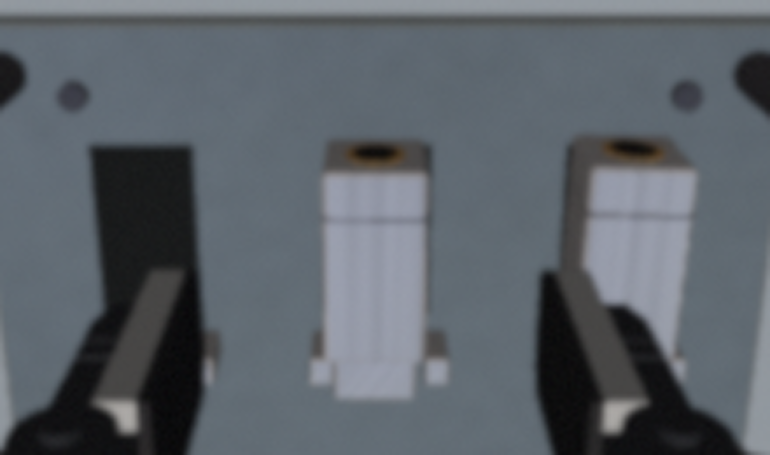

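{"name": "step_arm", "arguments": {"rows": [[[0,3,0],[360,10,30],0.35],[[0,3,0],[360,10,30],0.35],[[0,3,0],[360,10,30],0.35],[[0,3,0],[360,10,30],0.35],[[0,3,0],[360,10,30],0.35],[[0,3,0],[360,10,30],0.35],[[0,3,0],[360,10,30],0.35],[[0,3,0],[360,10,30],0.35],[[0,3,0],[360,10,30],0.35],[[0,3,0],[360,10,30],0.35]]}}

```text
time: 25.13
eef_pos: [0.4636, 0.1899, 0.1654]
tcp_rot: [-0.511, -0.488, 0.488, 0.513]
contact_force: [-1.8, -0.5, -0.8]
opening: 0.652
```

```bash
python3 - <<'E'
from h import *
s=st()
delta([0.445,0.3185,0.12])
E
```

```text
t 25.13 p [0.4636 0.1899 0.1654] F [-1.8 -0.5 -0.8] op 0.652
[[0.048, -0.002, -0.999], [0.999, 0.002, 0.048], [0.001, -1.0, 0.002]] [ 0.18 -0.03  2.06  0.    1.12 -1.34]
shift [127.5  45.7  24.7]
```

{"name": "step_arm", "arguments": {"rows": [[[0,0,0],[130,46,25],0.35],[[0,0,0],[130,46,25],0.35],[[0,0,0],[130,46,25],0.35],[[0,0,0],[130,46,25],0.35],[[0,0,0],[130,46,25],0.35],[[0,0,0],[130,46,25],0.35]]}}

```text
time: 25.63
eef_pos: [0.4462, 0.3165, 0.1193]
tcp_rot: [-0.513, -0.486, 0.488, 0.513]
contact_force: [0.8, 0.2, -0.1]
opening: 0.651
```

```bash
python3 - <<'E'
from h import *
s=st()
shot('wrist','wr19')
E
```

```text
t 25.63 p [0.4462 0.3165 0.1193] F [ 0.8  0.2 -0.1] op 0.651
[[0.051, -0.002, -0.999], [0.999, -0.002, 0.051], [-0.002, -1.0, 0.002]] [ 0.43  0.13  1.98 -0.    1.04 -1.09]
```

View pics/wr19.png

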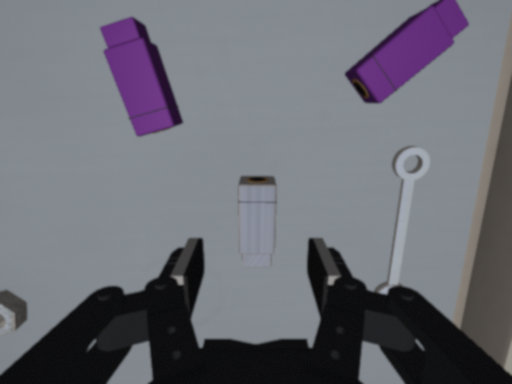

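```bash
python3 - <<'E'
from h import *
intool('wr19',[(239,185),(275,185),(239,254),(273,254)],.032)
E
```

```text
(239, 185) [-13.2  88.   12.1]
(275, 185) [16.5 88.  12.1]
(239, 254) [-14.3  88.  -52.2]
(273, 254) [ 16.1  88.  -52.2]
```

{"name": "step_arm", "arguments": {"rows": [[[0,0,0],[1.3,40,10],0.35],[[0,0,0],[1.3,80,10],0.35],[[0,0,0],[1.3,109,10],0.35],[[0,0,0],[1.3,109,10],0.35],[[0,0,0],[1.3,109,10],1],[[0,0,0],[1.3,109,10],1],[[0,0,0],[1.3,109,10],1],[[0,0,0],[1.3,109,10],1]], "newtons": 20}}

```text
time: 26.35
eef_pos: [0.4384, 0.3187, 0.0141]
tcp_rot: [0.514, 0.488, -0.485, -0.513]
contact_force: [0.2, 0.1, -1.2]
opening: 0.372
```

Full width, so the step is at the far end: no turn needed.

{"name": "step_arm", "arguments": {"rows": [[[0,0,0],[0,0,0],0.35],[[0,0,0],[0,0,0],0.35],[[0,0,0],[0,0,-20],0.35],[[0,0,0],[0,0,-38],0.35],[[0,0,0],[0,0,-38],0.35],[[0,0,0],[0,0,-38],1],[[0,0,0],[0,0,-38],1],[[0,0,0],[0,0,-38],1],[[0,0,0],[0,0,-38],1],[[0,0,0],[0,0,-38],1]], "newtons": 80}}

```text
time: 27.18
eef_pos: [0.4742, 0.3164, 0.0122]
tcp_rot: [-0.513, -0.487, 0.487, 0.513]
contact_force: [-1.1, 0.1, 3.6]
opening: 0.357
```

```bash
python3 - <<'E'
from h import *
s=st()
shot('wrist','wr20')
delta([0.5,0.3,0.14]); delta([0.5637,-0.251,0.14],np.array([[0,0,-1],[1,0,0],[0,-1,0]]))
E
```

```text
t 27.18 p [0.4742 0.3164 0.0122] F [-1.1  0.1  3.6] op 0.357
[[0.053, -0.0, -0.999], [0.999, 0.0, 0.053], [0.0, -1.0, 0.0]] [ 0.41  0.34  1.96  0.    0.84 -1.11]
shift [ -15.  -127.8  -26.6]
shift [-561.9 -127.8 -119.3]
turn [-0. -3.  0.]
```

View pics/wr20.png

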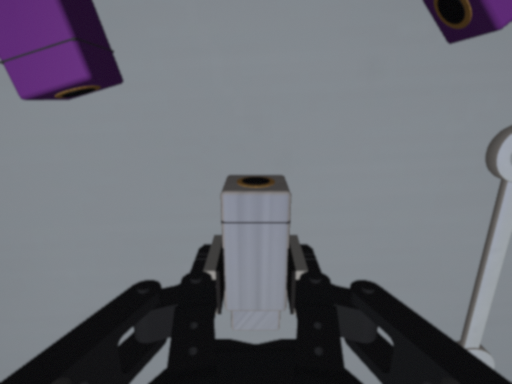

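{"name": "step_arm", "arguments": {"rows": [[[0,0,0],[0,-40,0],1],[[0,0,0],[0,-80,0],1],[[0,0,0],[0,-128,0],1],[[0,-3,0],[-260,-128,-80],1],[[0,-3,0],[-260,-128,-80],1],[[0,-3,0],[-260,-128,-80],1],[[0,-3,0],[-260,-128,-80],1],[[0,-3,0],[-260,-128,-80],1],[[0,-3,0],[-260,-128,-80],1],[[0,-3,0],[-260,-128,-80],1]]}}

```text
time: 28.07
eef_pos: [0.5403, 0.0487, 0.1387]
tcp_rot: [-0.501, -0.499, 0.5, 0.501]
contact_force: [0.7, 0.6, -1.9]
opening: 0.355
```

```bash
python3 - <<'E'
from h import *
s=st()
delta([0.5637,-0.251,0.14],np.array([[0,0,-1],[1,0,0],[0,-1,0]]))
E
```

```text
t 28.07 p [0.5403 0.0487 0.1387] F [ 0.7  0.6 -1.9] op 0.355
[[0.003, -0.002, -1.0], [1.0, -0.001, 0.003], [-0.001, -1.0, 0.002]] [-0.1   0.09  1.98 -0.    1.07 -1.66]
shift [-299.6   -1.   -24.3]
turn [-0.1 -0.2 -0.1]
```

{"name": "step_arm", "arguments": {"rows": [[[0,0,0],[-298,0,-24],1],[[0,0,0],[-298,0,-24],1],[[0,0,0],[-298,0,-24],1],[[0,0,0],[-298,0,-24],1],[[0,0,0],[-298,0,-24],1],[[0,0,0],[-298,0,-24],1],[[0,0,0],[-298,0,-24],1],[[0,0,0],[-298,0,-24],1],[[0,0,0],[-298,0,-24],1],[[0,0,0],[-298,0,-24],1]]}}

```text
time: 28.9
eef_pos: [0.5634, -0.2449, 0.1382]
tcp_rot: [-0.499, -0.499, 0.5, 0.502]
contact_force: [0.1, 0.1, -2.6]
opening: 0.356
```

```bash
python3 - <<'E'
from h import *
s=st()
shot('wrist','wr21'); shot('side','sd21')
intool('wr21',[(223,192),(290,192)],.140-.0122+.032)
delta([0.5637,-0.251,0.0265],np.array([[0,0,-1],[1,0,0],[0,-1,0]]))
E
```

```text
t 28.9 p [ 0.5634 -0.2449  0.1382] F [ 0.1  0.1 -2.6] op 0.356
[[0.002, -0.003, -1.0], [1.0, 0.003, 0.002], [0.003, -1.0, 0.003]] [-0.58  0.25  1.8   0.    1.09 -2.14]
(223, 192) [-15.5 -21.1  41. ]
(290, 192) [ 13.9 -21.   40.9]
shift [-7.600e+00  1.121e+02 -1.000e-01]
turn [-0.1  0.   0.1]
```

View pics/wr21.png

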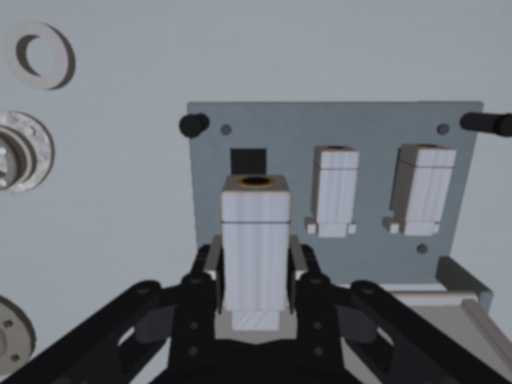

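{"name": "step_arm", "arguments": {"rows": [[[0,0,0],[-6,30,0],1],[[0,0,0],[-6,60,0],1],[[0,0,0],[-6,80,0],1],[[0,0,0],[-6,80,0],1],[[0,0,0],[-6,80,0],1]]}}

```text
time: 29.42
eef_pos: [0.5636, -0.2493, 0.0584]
tcp_rot: [-0.498, -0.5, 0.501, 0.501]
contact_force: [1.0, 0.0, -1.4]
opening: 0.355
```

```bash
python3 - <<'E'
from h import *
s=st()
delta([0.5637,-0.251,0.0265],np.array([[0,0,-1],[1,0,0],[0,-1,0]]))
E
```

```text
t 29.42 p [ 0.5636 -0.2493  0.0584] F [ 1.   0.  -1.4] op 0.355
[[-0.001, -0.003, -1.0], [1.0, 0.002, -0.001], [0.002, -1.0, 0.003]] [-0.58  0.35  1.83  0.    0.96 -2.15]
shift [-1.8 31.9 -0.3]
turn [-0.2  0.1  0.1]
```

{"name": "step_arm", "arguments": {"rows": [[[0,0,0],[-0.7,12,0],1],[[0,0,0],[-0.7,22,0],1],[[0,0,0],[-0.7,30,0],1],[[0,0,0],[-0.7,33,0],1],[[0,0,0],[-0.7,33,0],1]]}}

```text
time: 29.83
eef_pos: [0.5638, -0.2519, 0.0256]
tcp_rot: [-0.499, -0.5, 0.5, 0.501]
contact_force: [-0.6, 0.3, -2.1]
opening: 0.356
```

```bash
python3 - <<'E'
from h import *
s=st()
E
```

```text
t 29.83 p [ 0.5638 -0.2519  0.0256] F [-0.6  0.3 -2.1] op 0.356
[[0.001, -0.002, -1.0], [1.0, 0.001, 0.001], [0.001, -1.0, 0.002]] [-0.58  0.4   1.84 -0.    0.9  -2.15]
```

{"name": "step_arm", "arguments": {"rows": [[[0,0,0],[0,1.5,0],1],[[0,0,0],[0,1.5,0],1],[[0,0,0],[0,1.5,0],0.4],[[0,0,0],[0,1.5,0],0.4],[[0,0,0],[0,1.5,0],0.4],[[0,0,0],[0,-38,0],0.4],[[0,0,0],[0,-78,0],0.4],[[0,0,0],[40,-118,40],0.4],[[0,0,0],[78,-150,80],0.4],[[0,0,0],[78,-150,90],0.4]]}}

```text
time: 30.67
eef_pos: [0.4855, -0.1817, 0.1728]
tcp_rot: [0.502, 0.5, -0.499, -0.499]
contact_force: [0.8, 0.7, -0.3]
opening: 0.6
```

{"name": "step_arm", "arguments": {"rows": [[[0,0,0],[0,-40,0],0.4],[[0,0,0],[0,-40,0],0.4],[[0,0,0],[0,-40,0],0.4]]}}

```text
time: 30.92
eef_pos: [0.4859, -0.1822, 0.2134]
tcp_rot: [0.502, 0.5, -0.499, -0.498]
contact_force: [-0.6, 0.2, -0.6]
opening: 0.599
```

```bash
python3 - <<'E'
from h import *
s=st()
shot('wrist','wr22');shot('side','sd22'); crop('sd22',200,100,380,270,4,'c19'); crop('wr22',150,140,370,290,3.5,'c20')
shot('top','top22')
E
```

```text
t 30.92 p [ 0.4859 -0.1822  0.2134] F [-0.6  0.2 -0.6] op 0.599
[[0.0, 0.006, -1.0], [1.0, -0.004, 0.0], [-0.004, -1.0, -0.006]] [-0.55 -0.05  1.98 -0.    1.21 -2.12]
```

View pics/c19.png

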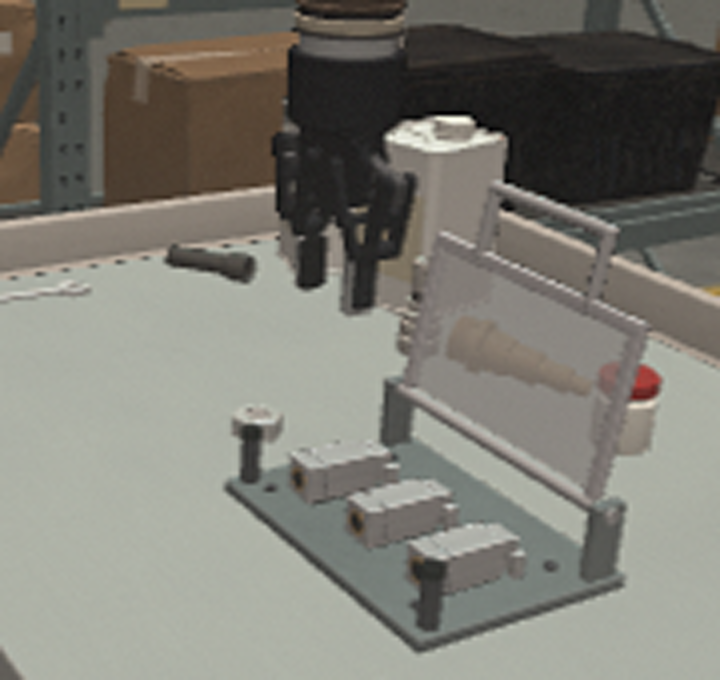

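View pics/c20.png

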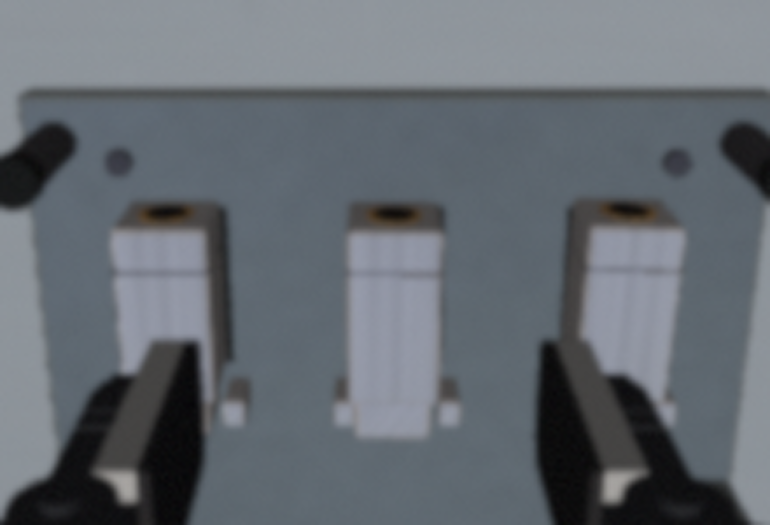

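View pics/top22.png

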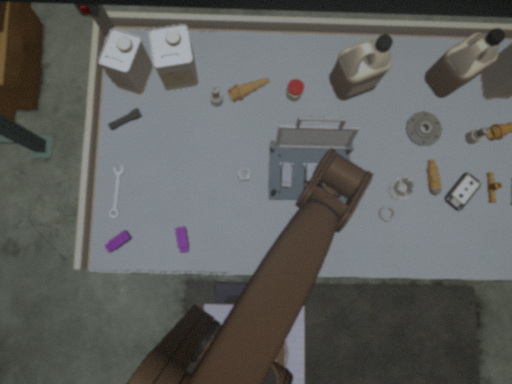

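{"name": "step_arm", "arguments": {"rows": [[[0,70,0],[0,-120,0],0.4],[[0,70,0],[0,-120,0],0.4],[[0,70,0],[0,-120,0],0.4],[[0,70,0],[0,-120,0],0.4],[[0,70,0],[0,-120,0],0.4],[[0,70,0],[0,-120,0],0.4],[[0,70,0],[0,-120,0],0.4],[[0,70,0],[0,-120,0],0.4],[[0,70,0],[0,-120,0],0.4],[[0,70,0],[0,-120,0],0.4]]}}

```text
time: 31.9
eef_pos: [0.4851, -0.1822, 0.3284]
tcp_rot: [-0.696, -0.12, 0.121, 0.698]
contact_force: [-0.3, 0.8, 0.3]
opening: 0.601
```

```bash
python3 - <<'E'
from h import *
s=st()
delta([0.60,-0.10,0.33],np.array([[1,0,0],[0,0,1],[0,-1,0]]))
E
```

```text
t 31.9 p [ 0.4851 -0.1822  0.3284] F [-0.3  0.8  0.3] op 0.601
[[0.942, -0.003, -0.336], [0.336, 0.002, 0.942], [-0.002, -1.0, 0.002]] [-0.56 -0.12  1.84 -0.    1.43 -0.9 ]
shift [135.8  -1.8  38.9]
turn [-0.1 19.6 -0.1]
```

{"name": "step_arm", "arguments": {"rows": [[[0,19.6,0],[136,-2,39],0.5],[[0,19.6,0],[136,-2,39],0.5],[[0,19.6,0],[136,-2,39],0.5],[[0,19.6,0],[136,-2,39],0.5],[[0,19.6,0],[136,-2,39],0.5],[[0,19.6,0],[136,-2,39],0.5],[[0,19.6,0],[136,-2,39],0.5]]}}

```text
time: 32.48
eef_pos: [0.5993, -0.0993, 0.3305]
tcp_rot: [-0.707, -0.001, 0.003, 0.707]
contact_force: [-0.2, -0.2, 0.7]
opening: 0.501
```

```bash
python3 - <<'E'
from h import *
s=st()
shot('wrist','wr23')
E
```

```text
t 32.48 p [ 0.5993 -0.0993  0.3305] F [-0.2 -0.2  0.7] op 0.501
[[1.0, -0.003, -0.006], [0.006, 0.0, 1.0], [-0.003, -1.0, 0.0]] [-0.33  0.08  1.63 -0.    1.43 -0.34]
```

View pics/wr23.png

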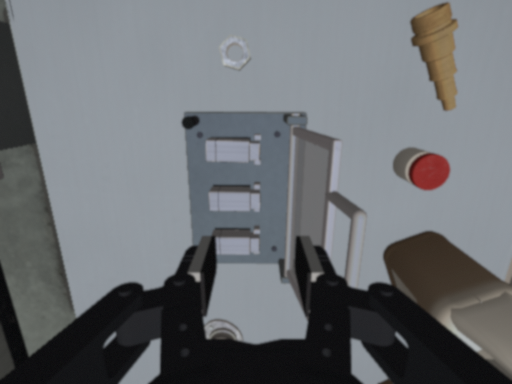

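```bash
python3 - <<'E'
from h import *
for p in [(359,215),(357,230),(355,245),(353,260),(351,270)]: print(np.round(world('wr23',*p),4))
# bush check: row profiles of seated bush near ends & tops
for p in [(232,150),(232,198),(235,241)]: print('bush top',np.round(world('wr23',*p),4))
E
```

```text
[ 0.6808 -0.1086  0.2589]
[ 0.6802 -0.1211  0.2602]
[ 0.6804 -0.1351  0.2593]
[ 0.68   -0.1485  0.2602]
[ 0.6796 -0.1585  0.2596]
bush top [ 0.5631 -0.0942  0.0441]
bush top [ 0.5617 -0.1691  0.0454]
bush top [ 0.5652 -0.2436  0.0454]
```

{"name": "step_arm", "arguments": {"rows": [[[0,0,0],[40,0,-36],0.55],[[0,0,0],[81,0,-73],0.55],[[0,0,0],[81,0,-73],0.55],[[0,0,0],[81,0,-73],0.55],[[0,0,0],[81,40,-73],0.55],[[0,0,0],[81,80,-73],0.55],[[0,0,0],[81,95,-73],0.55],[[0,0,0],[81,95,-73],0.55]]}}

```text
time: 33.2
eef_pos: [0.6774, -0.1708, 0.2303]
tcp_rot: [-0.705, 0.002, 0.006, 0.709]
contact_force: [-0.5, 0.1, -0.3]
opening: 0.451
```

{"name": "step_arm", "arguments": {"rows": [[[0,0,0],[0,0,0],1],[[0,0,0],[0,0,0],1],[[0,0,0],[0,0,0],1],[[0,0,0],[0,0,0],1],[[0,0,0],[0,0,0],1]], "newtons": 30}}

```text
time: 33.62
eef_pos: [0.6823, -0.172, 0.2408]
tcp_rot: [0.708, 0.004, -0.0, -0.706]
contact_force: [0.2, -0.3, 5.8]
opening: 0.127
```

```bash
python3 - <<'E'
from h import *
s=st()
shot('side','sd24'); crop('sd24',200,100,380,270,4,'c21')
H=np.array([0.6505,0.066]); r=.19
a0=1.725
g=H+r*np.array([-np.cos(a0),np.sin(a0)])
for a in np.arange(a0,-0.03,-.08): 
    q=H+r*np.array([-np.cos(a),np.sin(a)]); print(round(a,2),np.round((q-g)*1000,1)*[1,-1])
E
```

```text
t 33.62 p [ 0.6823 -0.172   0.2408] F [ 0.2 -0.3  5.8] op 0.127
[[1.0, 0.005, -0.006], [0.006, -0.002, 1.0], [0.005, -1.0, -0.002]] [-0.39  0.34  1.49 -0.    1.3  -0.4 ]
1.72 [ 0. -0.]
1.64 [-15.1  -1.7]
1.56 [-30.3  -2.3]
1.48 [-45.5  -1.6]
1.4 [-60.5   0.4]
1.32 [-75.4   3.5]
1.24 [-90.    7.7]
1.16 [-104.2   13.2]
1.08 [-117.9   19.7]
1.0 [-131.    27.4]
0.92 [-143.5   36. ]
0.84 [-155.3   45.6]
0.76 [-166.2   56.2]
0.68 [-176.3   67.5]
0.6 [-185.5   79.7]
0.52 [-193.6   92.5]
0.44 [-200.7  106. ]
0.36 [-206.7  119.9]
0.28 [-211.5  134.3]
0.2 [-215.2  149.1]
0.12 [-217.7  164.1]
0.04 [-219.   179.2]
```

View pics/c21.png

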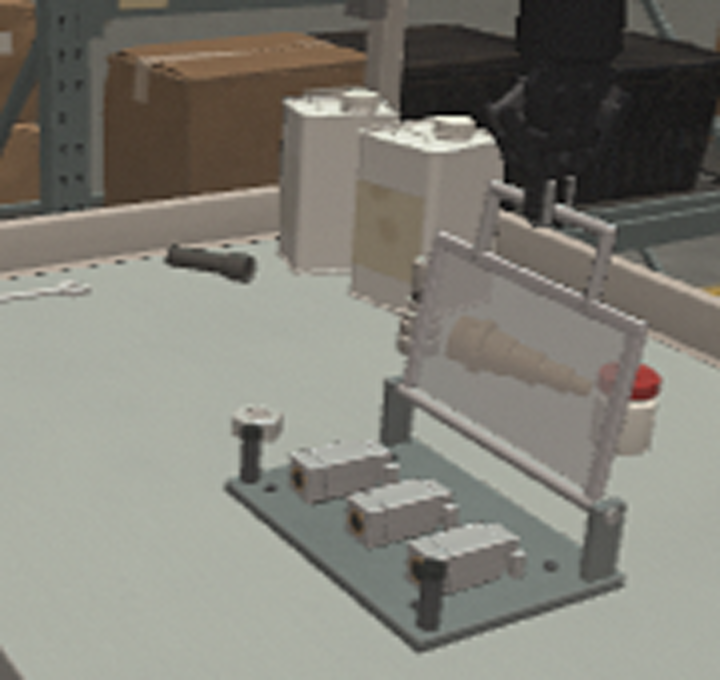

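{"name": "step_arm", "arguments": {"rows": [[[0,0,0],[-15,-6,0],1],[[0,0,0],[-30,-7,0],1],[[0,0,0],[-45,-6,0],1],[[0,0,0],[-60,-4,0],1],[[0,0,0],[-75,-1,0],1],[[0,0,0],[-90,4,0],1],[[0,0,0],[-104,9,0],1],[[0,0,0],[-118,16,0],1],[[0,0,0],[-131,23,0],1],[[0,0,0],[-131,23,0],1]]}}

```text
time: 34.5
eef_pos: [0.5483, -0.172, 0.2145]
tcp_rot: [0.707, 0.002, -0.003, -0.707]
contact_force: [-5.0, 0.0, 1.5]
opening: 0.126
```

```bash
python3 - <<'E'
from h import *
s=st()
shot('side','sd25'); crop('sd25',200,100,380,270,4,'c22')
E
```

```text
t 34.5 p [ 0.5483 -0.172   0.2145] F [-5.   0.   1.5] op 0.126
[[1.0, -0.002, -0.006], [0.006, -0.0, 1.0], [-0.002, -1.0, -0.0]] [-0.48  0.08  1.84 -0.    1.22 -0.49]
```

View pics/c22.png

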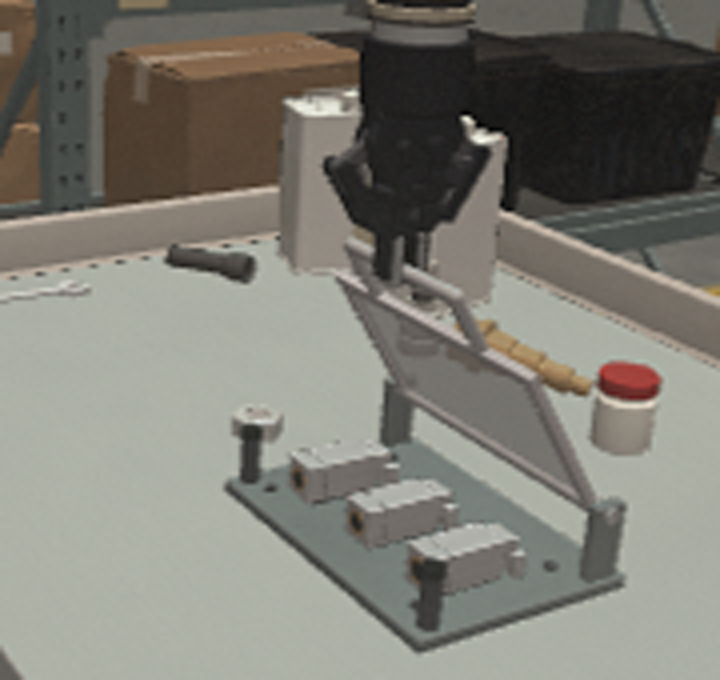

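{"name": "step_arm", "arguments": {"rows": [[[0,0,0],[-12,9,0],1],[[0,0,0],[-24,18,0],1],[[0,0,0],[-35,29,0],1],[[0,0,0],[-45,40,0],1],[[0,0,0],[-54,52,0],1],[[0,0,0],[-62,65,0],1],[[0,0,0],[-69,78,0],1],[[0,0,0],[-75,92,0],1],[[0,0,0],[-75,92,0],1]]}}

```text
time: 35.3
eef_pos: [0.4746, -0.1721, 0.1199]
tcp_rot: [-0.707, -0.002, 0.002, 0.708]
contact_force: [2.0, -0.5, -4.5]
opening: 0.127
```

```bash
python3 - <<'E'
from h import *
s=st()
shot('side','sd26'); crop('sd26',200,100,380,270,4,'c23')
E
```

```text
t 35.3 p [ 0.4746 -0.1721  0.1199] F [ 2.  -0.5 -4.5] op 0.127
[[1.0, -0.001, -0.006], [0.006, 0.001, 1.0], [-0.001, -1.0, 0.001]] [-0.55  0.04  2.08  0.    1.03 -0.56]
```

View pics/c23.png

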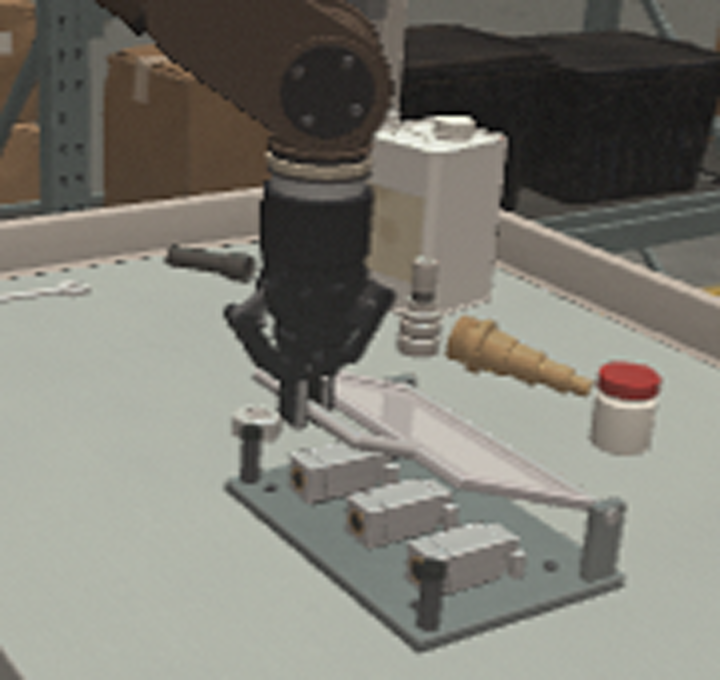

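{"name": "step_arm", "arguments": {"rows": [[[0,0,0],[-2.5,7,0],1],[[0,0,0],[-5,14,0],1],[[0,0,0],[-7,21,0],1],[[0,0,0],[-8.5,28,0],1],[[0,0,0],[-9.5,34,0],1],[[0,0,0],[-10.5,40,0],1],[[0,0,0],[-11,45,0],1],[[0,0,0],[-11.7,50,0],1],[[0,0,0],[-12,54,0],1],[[0,0,0],[-12,56,0],1]]}}

```text
time: 36.18
eef_pos: [0.4627, -0.1723, 0.0651]
tcp_rot: [-0.707, -0.002, 0.002, 0.708]
contact_force: [-1.8, 4.8, 1.9]
opening: 0.129
```

```bash
python3 - <<'E'
from h import *
s=st()
shot('side','sd27'); crop('sd27',200,100,380,270,4,'c24')
E
```

```text
t 36.18 p [ 0.4627 -0.1723  0.0651] F [-1.8  4.8  1.9] op 0.129
[[1.0, -0.001, -0.006], [0.006, 0.001, 1.0], [-0.001, -1.0, 0.001]] [-0.56  0.1   2.13  0.    0.91 -0.57]
```

View pics/c24.png

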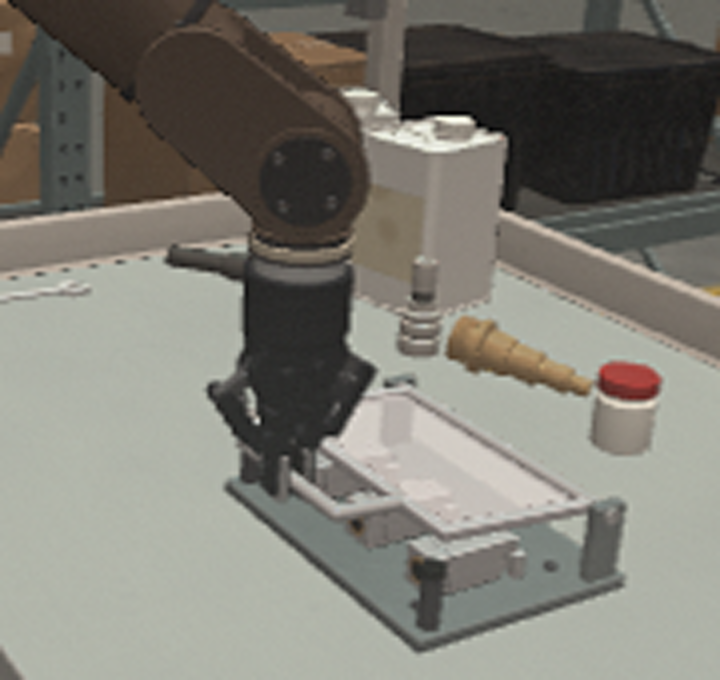

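{"name": "step_arm", "arguments": {"rows": [[[0,0,0],[0,2.5,0],1],[[0,0,0],[0,5,0],1],[[0,0,0],[-0.5,7.5,0],1],[[0,0,0],[-0.5,10,0],1],[[0,0,0],[-0.5,11,0],1],[[0,0,0],[-0.5,11,0],1]]}}

```text
time: 36.73
eef_pos: [0.4622, -0.1723, 0.0544]
tcp_rot: [-0.707, -0.002, 0.002, 0.707]
contact_force: [0.6, 4.5, 0.2]
opening: 0.125
```

{"name": "step_arm", "arguments": {"rows": [[[0,0,0],[0,1.5,0],1],[[0,0,0],[0,3,0],1],[[0,0,0],[0,4.5,0],1],[[0,0,0],[0,6,0],1],[[0,0,0],[0,6,0],1]]}}

```text
time: 37.15
eef_pos: [0.4621, -0.1723, 0.0498]
tcp_rot: [-0.707, -0.001, 0.003, 0.708]
contact_force: [-3.4, 8.0, 10.2]
opening: 0.126
```

```bash
python3 - <<'E'
from h import *
s=st()
shot('side','sd28'); crop('sd28',240,180,360,270,6,'c25')
E
```

```text
t 37.15 p [ 0.4621 -0.1723  0.0498] F [-3.4  8.  10.2] op 0.126
[[1.0, -0.003, -0.006], [0.006, 0.002, 1.0], [-0.003, -1.0, 0.002]] [-0.56  0.13  2.14 -0.    0.88 -0.57]
```

View pics/c25.png

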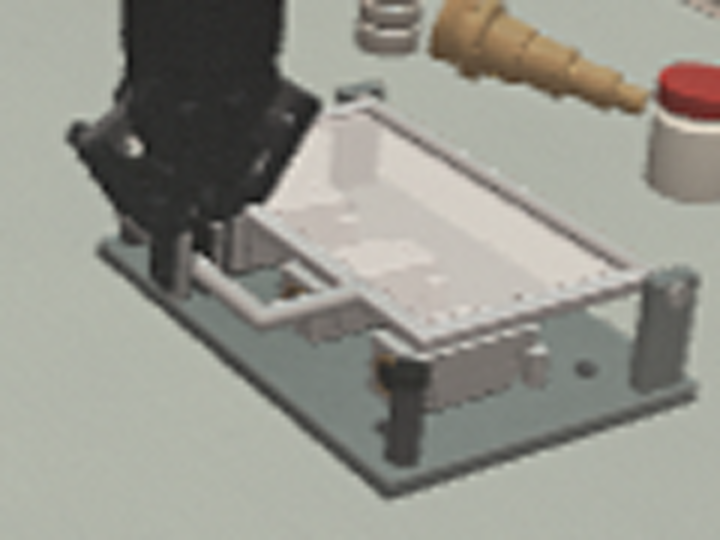

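{"name": "step_arm", "arguments": {"rows": [[[0,0,0],[0,1.5,0],1],[[0,0,0],[0,1.5,0],1],[[0,0,0],[0,1.5,0],1],[[0,0,0],[0,1.5,0],0.6],[[0,0,0],[0,1.5,0],0.6],[[0,0,0],[0,1.5,0],0.6],[[0,0,0],[0,-20,0],0.6],[[0,0,0],[0,-60,0],0.6],[[0,0,0],[0,-100,0],0.6],[[0,0,0],[0,-140,0],0.6]]}}

```text
time: 38.03
eef_pos: [0.4619, -0.173, 0.1897]
tcp_rot: [0.707, 0.002, -0.003, -0.707]
contact_force: [1.2, 0.4, -0.3]
opening: 0.398
```

{"name": "step_arm", "arguments": {"rows": [[[0,0,0],[0,-80,50],0.6],[[0,0,0],[0,-80,50],0.6],[[0,0,0],[0,-80,50],0.6],[[0,0,0],[0,-80,50],0.6]]}}

```text
time: 38.37
eef_pos: [0.464, -0.123, 0.2731]
tcp_rot: [0.709, 0.005, -0.0, -0.705]
contact_force: [1.0, 0.3, -0.8]
opening: 0.399
```

```bash
python3 - <<'E'
from h import *
s=st()
shot('wrist','wr29')
shot('side','sd29'); crop('sd29',200,150,380,270,4,'c26')
E
```

```text
t 38.37 p [ 0.464  -0.123   0.2731] F [ 1.   0.3 -0.8] op 0.399
[[1.0, 0.007, -0.008], [0.008, -0.005, 1.0], [0.007, -1.0, -0.005]] [-0.47 -0.19  2.   -0.    1.33 -0.48]
```

View pics/c26.png

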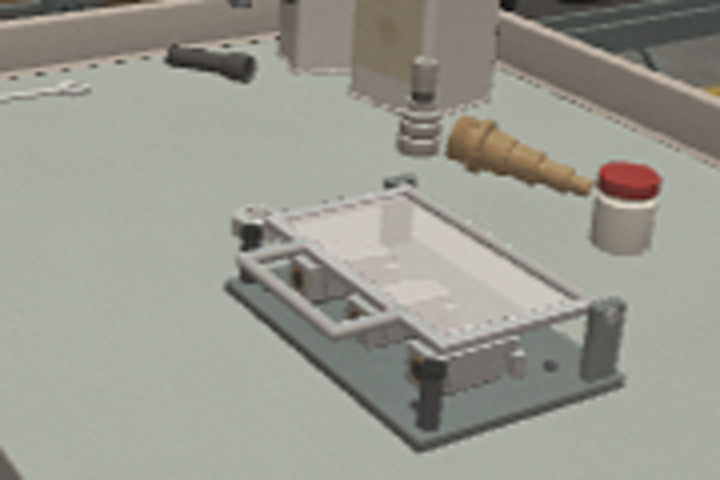

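View pics/wr29.png

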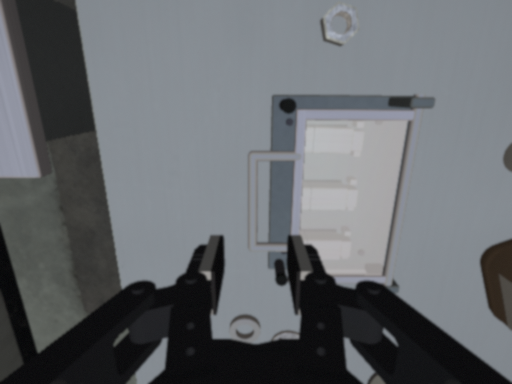

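```bash
python3 - <<'E'
from h import *
for n,p in dict(h1=(252,165),h2=(252,200),h3=(252,235),pf1=(299,120),pf2=(297,180),pf3=(294,262),pb1=(408,116),pb2=(400,200),pb3=(392,250)).items(): print(n,np.round(world('wr29',*p),4))
for p in [(330,140),(328,193),(328,250)]: print('thr',np.round(world('wr29',*p),4))
crop('wr29',260,85,430,290,2.9,'c27')
E
```

```text
h1 [ 0.4606 -0.1223  0.0723]
h2 [ 0.4608 -0.1668  0.0733]
h3 [ 0.461  -0.2161  0.0716]
pf1 [ 0.5147 -0.0691  0.0711]
pf2 [ 0.516  -0.1408  0.0722]
pf3 [ 0.4801 -0.1135  0.3024]
pb1 [ 0.6407 -0.0638  0.0704]
pb2 [ 0.6474 -0.1663  0.072 ]
pb3 [ 0.648  -0.2371  0.0726]
thr [ 0.553  -0.0921  0.0695]
thr [ 0.5568 -0.1588  0.068 ]
thr [ 0.563  -0.2385  0.0706]
```

View pics/c27.png

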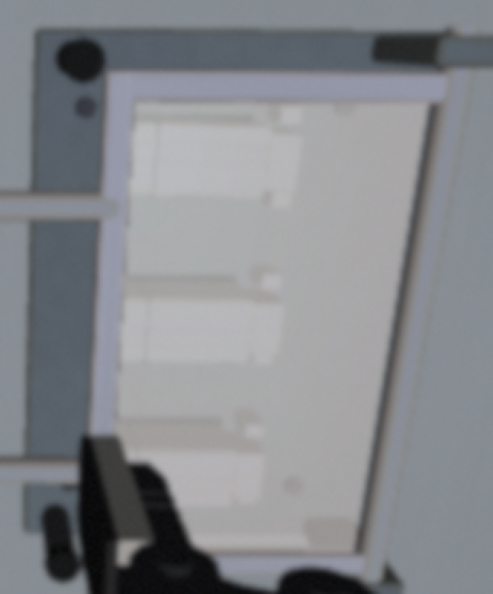

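```bash
python3 - <<'E'
from h import *
s=st(); print(ctrl.sign_off())
E
```

```text
t 38.47 p [ 0.4619 -0.123   0.2679] F [-0.4 -0.3  0.1] op 0.4
[[1.0, -0.001, -0.007], [0.007, -0.001, 1.0], [-0.001, -1.0, -0.001]] [-0.47 -0.19  2.   -0.    1.33 -0.48]
the job is handed in; nothing more can be done
None
```

The job is handed in at about 38.5 s of the 210 s allowed. No verdict was reported; all my last checks agree that it is done.

- **Guard opening:** I lifted the guard by its handle to about 1.73 rad, nearly on its open stop.
- **Bushes:** Three grey bushes were in the work area. I felt one end of each. One had its stepped end towards the robot (opening 0.29, about 26 mm) and I turned it round. The other two felt full width at the near end (opening about 0.37, 32 mm), so they went in as they lay. One bush had moved about 4 cm on its own, so I measured it again before picking it up.
- **Seating:** All three stepped ends are down between the gate posts. The bush I measured lies about 3 mm in front of its seat point. The other two were placed the same way and look level with it. The bush tops read about 45 mm above the table, where 44 mm is expected.
- **Guard closing:** I lowered it slowly until the stops pushed back with about 10 N. The handle centre then read 66 mm above the table, which is shut to within about 0.01 rad.
- **Clearance:** The gripper is clear of everything, with no contact force. The last pictures show the nut, ring and wrench about where they started, and I kept clear of the purple look-alikes.

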